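Sort and load a doming-die case, tuck in its retaining plate and shut the lid

TASK

Open the wooden die case, take out what does not belong among the dies and put it in the open black tin, and lay the doming dies from the bench flat in empty pockets, one to a pocket. Then put the aluminium retaining plate in over them, one short edge tucked under the metal lip inside the case and the other end lowered until the plate lies flat, and shut the lid fully. Leave the yellow tin and the flux jar where they are.

Things in the scene. Friction and masses are not known exactly. Their poses are not given: they have to be found in the camera images.
- case: Wooden die case fixed to the bench, 114 mm (its x) by 208 mm (its y), walls 5 mm, rim 39 mm high. Origin: centre of its underside; x points to the hinge side, z up. Inside 104 (x) by 198 mm (y). On its 4 mm floor lies a blue board 6 mm thick with four 42 mm square pockets in a row along y; dies in them end 24 mm above the underside. Ledges for the plate run across both ends, a lip over the one at +y.
- lip (a point): Middle of the free lower edge of the steel lip, at (0, 0.088, 0.036) of the case. The lip is 3 mm thick, spans the inside width and reaches 11 mm inwards from the +y end wall, over the ledge there (13 mm wide, top 25 mm above the case's underside): the slot under it is 11 mm high and 11 mm deep. The ledge at the -y end is 8 mm wide, as high.
- pocket_1 (a point): centre of the floor of a pocket (42 x 42 mm, 6 mm deep), 4 mm above the case's underside, at y = +0.065 of the case; its axes are the case's.
- pocket_2 (a point): centre of the floor of a pocket (42 x 42 mm, 6 mm deep), 4 mm above the case's underside, at y = +0.020 of the case; its axes are the case's.
- pocket_3 (a point): centre of the floor of a pocket (42 x 42 mm, 6 mm deep), 4 mm above the case's underside, at y = -0.025 of the case; its axes are the case's.
- pocket_4 (a point): centre of the floor of a pocket (42 x 42 mm, 6 mm deep), 4 mm above the case's underside, at y = -0.070 of the case; its axes are the case's.
- case_lid (a joint): Angle of the lid: 0 shut, 2.1 rad fully open (leaning back past upright). Stiff friction hinge: the lid stays at any angle and takes about 2 N at the tab. The hinge line runs along y of the case through point lid_hinge. The lid is hollow, 15 mm deep outside, 12 mm inside, 208 mm wide and reaches 114 mm from the hinge line.
- lid_hinge (a point): point on the hinge line, at x = +0.057, z = 0.039 of the case; its axes are the case's.
- lid_tab (a point): Grip point on the lid's brass finger tab, moving with the lid. The tab is 28 mm wide (y of the case), 8 mm thick and stands 34 mm out from the middle of the lid's front edge; this point is 20 mm out, at mid-thickness, 134 mm from the hinge line, and 45 mm above the case's underside when shut. Held by its two sides, it can turn between the fingers as the lid swings.
- retainer: aluminium retaining plate, 98 mm (its x) by 194 mm (its y), 4 mm thick, with a black pull on top; loose; 160 g. Origin: centre of its underside; z up; either short edge may go under the lip. Seated, its underside is 25 mm above the case's underside, and its play is 2 mm along the case and 3 mm across it, each way.
- pull (a point): grip point of the plate's black pull, an upright bar 44 mm long (x of the plate), 10 mm thick (y) and 16 mm high, standing on the middle of the plate from 4 to 20 mm above its underside; this point is 13 mm above the underside.
- die_1: doming die: dark grey steel block 38 x 38 mm, 20 mm high, with one round bright hollow of 30 mm in its top; origin at the centre of its underside, z up. At the start it lies on the bench (it may be absent: None).
- die_2: doming die: dark grey steel block 38 x 38 mm, 20 mm high, with one round bright hollow of 25 mm in its top; origin at the centre of its underside, z up. At the start it lies on the bench (it may be absent: None).
- die_3: doming die: dark grey steel block 38 x 38 mm, 20 mm high, with one round bright hollow of 20 mm in its top; origin at the centre of its underside, z up. At the start it lies on the bench (it may be absent: None).
- die_4: doming die: dark grey steel block 38 x 38 mm, 20 mm high, with one round bright hollow of 14 mm in its top; origin at the centre of its underside, z up. At the start it already lies rightly in one of the pockets.
- knurled_cap: black knurled plastic cap, 22 mm across, 18 mm high, wrongly packed: at the start it lies in a pocket of the case (may be absent: None). Origin: centre of its underside.
- yellow_tape: roll of yellow tape lying flat, 40 mm across, 17 mm high, wrongly packed: at the start it lies in a pocket of the case (may be absent: None). Origin: centre of its underside.
- odds_tin: open round black tin for odd parts, 79 mm across, 36 mm high, inside about 68 mm across, floor 2 mm thick; loose. Origin: centre of its underside.
- flux_jar: small brown flux jar with a brush in it, 45 mm across, 48 mm high, at the left of the bench; not part of the job, leave it. Origin: centre of its underside.
- yellow_tin: flat yellow tin, 65 mm across, 23 mm high, at the back of the bench; not part of the job, leave it. Origin: centre of its underside.
- press_ball (a point): Not part of the job, an obstacle: centre of the black ball, 65 mm across, at the end of the upright lever of the fixed bench press that stands at the left front of the bench. The press stands on x 0.28 to 0.50 and y 0.30 to 0.47 of the bench; its column is 0.2 m high, its ram and lever 0.37 and 0.45 m.
- wall_shelf (a point): Not part of the job, an obstacle: point on the bench straight below the middle of the front edge of the wall shelf at the right back. The shelf's underside is 0.51 m above the bench and lies over all x beyond 0.61 for y from -0.43 to -0.01; raised wrists must keep in front of it.
- bench_board (a point): Not part of the job, an obstacle: middle of the underside of the fixed brown wooden board with a raised back and left edge: x 0.447 to 0.708, y -0.07 to 0.062, up to 54 mm high.
- vice (a point): Not part of the job, an obstacle: top of the back end of the fixed bench vice at the right front: x below 0.377, y from -0.30 to -0.18, 91 mm high.
There are look-alikes about, which are no part of the job. What is shaped like the die_1 but green is not meant.

How it is judged:
By the outcome, as a careful person would: the job done as asked, in the order asked, and still so for the second after the job is handed in, with the robot touching nothing.
Of die_1, die_2, die_3 only 2 to 3 are there at a start; the rules pass over those that are not, and their reading is None.
Of knurled_cap, yellow_tape only 1 to 2 are there at a start; the rules pass over those that are not, and their reading is None.
At some moment in a run one of die_1, die_2, die_3, retainer, odds_tin may be knocked a few centimetres aside while the robot is not near it.
Once in a run the grip may slacken for a moment while it holds something.
It also fails if it takes over 208 s, if anything falls off the work surface, if the arm or the gripper's body presses on something with over 40 N, if the wrist force passes 120 N, or if a joint passes its speed limit or range.

ROBOT

A 6-joint arm with a two-finger parallel gripper is mounted at the origin on a cart in front of the work surface, level with it; the furniture and walls round the work are solid. World frame = base frame: x ahead of the robot, y to its left, z up, the work surface at z = 0. Lengths are in m, angles in rad, forces in N, time in s.
With the tool pointing down it reaches from about 0.35 to 0.775 m from the base axis. Payload 5.5 kg.
Tool frame: the origin (TCP) lies at the very end of the fingers, on their centre line; the grasp point (between the pads) lies env.pinch_z behind it (env.pinch_z is the distance from the TCP to the grasp point, in m); z points along the fingers, y is the line along which they close (so a half turn about z gives the same grasp; the last joint's range is limited). The gripper opens to 85 mm and grips with 20 to 120 N. Pads are 22 mm wide; open, the fingers measure 114 mm over their backs; the gripper's body (76 mm by 85 mm) begins 54 mm behind the grasp point. The pads swing forward as they close: fully open they stand 13 mm farther back than shut.
Start: joints at [1.036, 0.313, 0.046, 1.304, 0, 1.431], TCP at [0.221, 0.531, 0.231] pointing down, gripper open.
Joint ranges: [-2.76, 2.76], [-0.86, 1.69], [-1.03, 1.26], [-2.2, 2.34], [-1.47, 1.5], [-3.14, 3.14]. Speed limits (rad/s): [2.57, 2.57, 3.14, 3.14, 3.14, 3.14].

INTERFACE

Orientations are given as a unit quaternion [w, x, y, z].
In Python, from workcell import env, eyes gives the robot as it stands.
- The arm moves only by the shell command python3 -m jog 'ROWS' [FORCE]. ROWS is JSON, one flat list of numbers, 7 for each row, row after row: the shift along the world's x, y, z as a fraction of full scale, then the turn, a rotation vector about the world's x, y, z as a fraction of full scale, then the opening, from -1 (shut) to 1 (fully open), so that 0 is half open. A call has 1 to 12 rows; each row is the pose to reach, as a shift and turn from the pose commanded when the call began, turning the shorter way round; what a row does not reach only later rows make up. Full scale, the value 1, is 20 cm for a shift and pi rad for a turn. A row lasts 1/12 s, in which the tool goes at most 41.7 mm and 7.16 degrees, less where a joint would pass 70% of its speed; a pose out of reach is approached as far as the arm can. A call with a number of a shift or a turn outside -1 to 1 is refused whole. A call with a gripper value outside its range is refused whole. The fingers move at their own pace and stop on an object; FORCE is the grip in N (left out, the last holds). Time passes only in rows, so rows that repeat a pose let the fingers close. It gives the time, the measured TCP pose, the force, the opening and the grip force at its end, in the units of the state.
- env.get_state(): the state, without advancing time (a new reading comes with each control period).
- eyes.read_camera(name): name is "side" or "top" or "wrist"; returns (picture, depth): 480x640x3 uint8, red, green, blue; 480x640 float32, m along the optical axis (not along the pixel's ray), 0 where there is no reading.
- eyes.calibration(name): a dict with "fx", "fy", "cx", "cy" (pixels), "R" (3x3) and "t" (3): a world point X has camera coordinates R X + t; the wrist camera has in their place "tool_from_camera" (4x4, takes a point from camera to tool coordinates, whose origin is the TCP and whose axes are the flange's). Camera axes: x right, y down, z forward; pixel columns grow to the right and rows downward; lengths in m; the calibration is good to about 2 mm. A picture is of the moment at which its call begins: read the wrist's pose just before it. calibration takes no time and is no camera call.
- env.hand_in(): hands the job in; it is judged then, once.
The state is a dict: "clock": time; "joint_pos": joint angles; "qvel": joint speeds; "tau": joint torques, N m; "tcp_pos": TCP position; "orientation": TCP orientation; "wrist_force": force on the tool from outside, world axes, zero at the start; "ft_torque": the same for the moment, N m; "finger_gap": finger opening in m; "grip_force": force on a finger pad.
Only numpy, scipy, OpenCV 4.12 (cv2) and the standard library are available. Lean on these libraries where they do the work, as an engineer would, in place of code of your own. Each camera call takes 0.05 s, during which the arm holds its last target. There are 200 camera calls.

## Working session

There is one attempt and no reset: what is moved stays moved. The work goes in short steps, Python scripts to look and compute and a shell command to move; the robot and the scene stay as the last step left them, time stands still between calls to the robot, and variables do not carry over. Pictures are saved under pics/ and viewed, at most 14 in all, crops included, and the job is handed in when it is done.

```bash
ls; mkdir -p pics
cat > h.py <<'E'
import numpy as np, cv2
from workcell import env, eyes
from scipy.spatial.transform import Rotation as Ro
def grab(name):
    s=env.get_state(); im,d=eyes.read_camera(name); c=eyes.calibration(name)
    K=np.array([[c['fx'],0,c['cx']],[0,c['fy'],c['cy']],[0,0,1]])
    if name=='wrist':
        q=s['orientation']; R=Ro.from_quat([q[1],q[2],q[3],q[0]]).as_matrix()
        T=np.array(c['tool_from_camera']); Rc=R@T[:3,:3]; o=R@T[:3,3]+np.array(s['tcp_pos'])
    else:
        Rc=np.array(c['R']).T; o=-Rc@np.array(c['t'])
    return im,d,K,Rc,o
def plane(v,uv,z):
    im,d,K,Rc,o=v; r=Rc@np.linalg.inv(K)@np.array([uv[0],uv[1],1.0]); return o+r*(z-o[2])/r[2]
def cloud(v):
    im,d,K,Rc,o=v; u,w=np.meshgrid(np.arange(640),np.arange(480))
    P=np.stack([(u-K[0,2])/K[0,0]*d,(w-K[1,2])/K[1,1]*d,d],-1); P=P@Rc.T+o; P[d==0]=np.nan; return P
def save(n,im): cv2.imwrite('pics/'+n,im[:,:,::-1])
E
python3 - <<'E'
from h import *
s=env.get_state(); print(s, env.pinch_z)
for n in('top','side'):
    v=grab(n); save(n+'0.png',v[0]); print(n,v[4],v[3].round(3).tolist(),v[2][0,0])
    np.savez('/tmp/'+n+'0.npz',im=v[0],d=v[1],K=v[2],R=v[3],o=v[4])
E
```

```text
pics
{'clock': 0.0, 'joint_pos': array([ 1.03639498e+00,  3.14001600e-01,  4.49585641e-02,  1.30360785e+00,
       -7.95784883e-06,  1.43121429e+00]), 'qvel': array([-4.00977751e-04,  7.07670564e-04,  1.32793203e-03,  5.25421908e-05,
       -1.25454731e-03,  9.32274074e-04]), 'tau': array([-2.69364682e-04, -4.80629897e+01,  2.98532510e+01,  1.94321066e-02,
       -1.10445735e-04, -5.81575918e-06]), 'tcp_pos': array([0.22090046, 0.53030626, 0.23039985]), 'orientation': array([-3.02849543e-04,  1.96129871e-01,  9.80577490e-01, -8.76439515e-04]), 'wrist_force': array([ 0.00886908,  0.46608152, -0.84279676]), 'ft_torque': array([ 0.0281434 , -0.08751166, -0.02839798]), 'grip_force': 0.0, 'finger_gap': 0.08499480470959887} 0.0187
top [-0.63589349  0.50323355  1.7767567 ] [[-0.374, -0.721, 0.583], [-0.927, 0.285, -0.242], [0.008, -0.631, -0.776]] 600.5644189705935
side [0.11886805 0.6569933  1.53005911] [[-0.873, -0.418, 0.251], [-0.487, 0.759, -0.431], [-0.011, -0.499, -0.867]] 580.620305654948
```

View pics/top0.png

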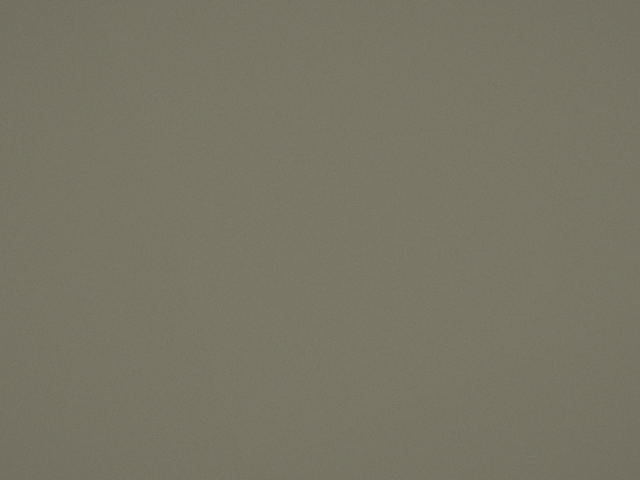

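View pics/side0.png

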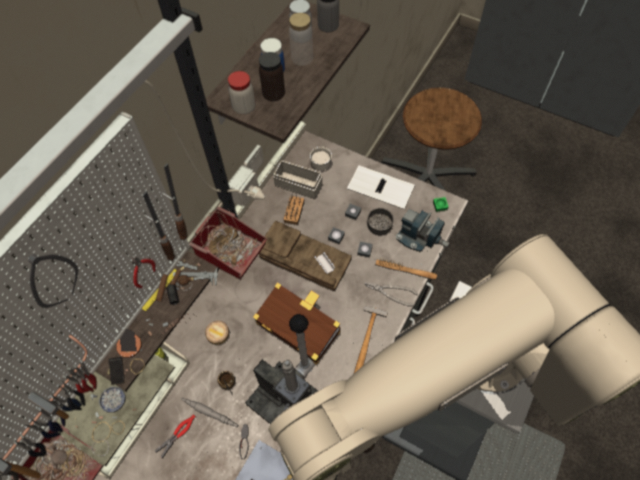

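The top camera is blind: uniform grey. The side view shows the case at (297,320) with its yellow tab at (310,299). It also shows the white plate with black pull at (381,186), grey dies at (352,211), (336,236) and (364,249), the black tin at (380,221), and the green look-alike at (440,204). Next: measure these positions and check an enlarged crop.

Run:
```python
from h import *
z=np.load('/tmp/side0.npz'); v=(z['im'],z['d'],z['K'],z['R'],z['o']); P=cloud(v)
for n,u in dict(plate=(381,186),pl_a=(355,170),pl_b=(347,186),pl_c=(405,205),pl_d=(413,180),dA=(352,211),dB=(336,236),dC=(364,249),tin=(380,221),green=(440,204),lid=(290,315),c1=(279,290),c2=(338,322),c3=(260,320),c4=(320,355),tab=(310,299),ytin=(217,332),jar=(227,380),ball=(299,323),bench=(330,400),bowl=(320,158)).items():
    print(n,P[u[1],u[0]].round(3),plane(v,u,0.01).round(3))
im=z['im'][140:370,240:470]; save('crop0.png',cv2.resize(im,None,fx=2.6,fy=2.6,interpolation=cv2.INTER_CUBIC))
```

```text
plate [ 0.488 -0.331  0.021] [ 0.491 -0.338  0.01 ]
pl_a [ 0.596 -0.361 -0.001] [ 0.592 -0.354  0.01 ]
pl_b [ 0.587 -0.29   0.004] [ 0.585 -0.286  0.01 ]
pl_c [ 0.396 -0.316 -0.001] [ 0.394 -0.31   0.01 ]
pl_d [ 0.414 -0.416 -0.001] [ 0.412 -0.408  0.01 ]
dA [ 0.529 -0.213  0.007] [ 0.528 -0.211  0.01 ]
dB [ 0.529 -0.11   0.008] [ 0.528 -0.109  0.01 ]
dC [ 0.435 -0.112  0.006] [ 0.434 -0.11   0.01 ]
tin [ 0.436 -0.221  0.008] [ 0.436 -0.22   0.01 ]
green [ 0.301 -0.367  0.007] [ 0.3   -0.365  0.01 ]
lid [0.505 0.193 0.063] [0.519 0.176 0.01 ]
c1 [0.566 0.149 0.075] [0.586 0.126 0.01 ]
c2 [ 0.394  0.126 -0.002] [0.392 0.13  0.01 ]
c3 [0.572 0.241 0.052] [0.585 0.23  0.01 ]
c4 [0.384 0.244 0.037] [0.389 0.236 0.01 ]
tab [0.48  0.129 0.07 ] [0.494 0.107 0.01 ]
ytin [0.665 0.32  0.024] [0.67  0.317 0.01 ]
jar [0.567 0.416 0.021] [0.571 0.415 0.01 ]
ball [0.383 0.317 0.434] [0.485 0.185 0.01 ]
bench [0.221 0.479 0.709] [0.307 0.328 0.01 ]
bowl [ 0.708 -0.331  0.027] [ 0.715 -0.342  0.01 ]
```

View pics/crop0.png

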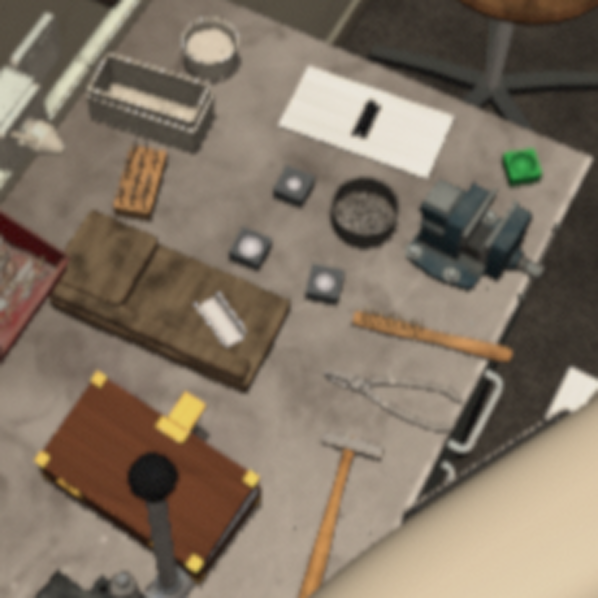

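The crop confirms three grey dies with bright hollows, at full-frame pixels (352,211), (336,236) and (364,249). The green one at (440,204) is the look-alike, and the mesh cup at (320,158) and basket are not part of the job. The black open tin is at (380,221). The case tab points toward -y, so the hinge is at +y and the lip end is nearest the robot. I'll map the press before sweeping the arm past it.

Run:
```python
from h import *
z=np.load('/tmp/side0.npz'); v=(z['im'],z['d'],z['K'],z['R'],z['o']); P=cloud(v).reshape(-1,3)
m=(P[:,0]>.26)&(P[:,0]<.52)&(P[:,1]>.27)&(P[:,1]<.5)
Q=P[m]
for a,b in [(.005,.05),(.05,.1),(.1,.15),(.15,.2),(.2,.25),(.25,.3),(.3,.35),(.35,.4),(.4,.5),(.5,.6)]:
    q=Q[(Q[:,2]>a)&(Q[:,2]<b)]
    if len(q): print(a,b,len(q),np.percentile(q,2,axis=0).round(3),np.percentile(q,98,axis=0).round(3),'minr',np.hypot(q[:,0],q[:,1]).min().round(3))
hsv=cv2.cvtColor(z['im'],cv2.COLOR_RGB2HSV)
c=eyes.calibration('wrist'); print(np.array(c['tool_from_camera']).round(3).tolist(),c['fx'],c['cx'],c['cy'])
```

```text
0.005 0.05 1049 [0.353 0.309 0.006] [0.504 0.498 0.04 ] minr 0.436
0.05 0.1 64 [0.424 0.392 0.051] [0.479 0.401 0.097] minr 0.559
0.1 0.15 118 [0.339 0.32  0.101] [0.479 0.415 0.149] minr 0.475
0.15 0.2 892 [0.341 0.307 0.153] [0.475 0.421 0.199] minr 0.474
0.2 0.25 587 [0.344 0.318 0.201] [0.406 0.416 0.246] minr 0.488
0.25 0.3 137 [0.362 0.313 0.251] [0.389 0.399 0.299] minr 0.489
0.3 0.35 155 [0.362 0.312 0.302] [0.391 0.399 0.349] minr 0.489
0.35 0.4 162 [0.363 0.312 0.351] [0.391 0.397 0.386] minr 0.489
0.4 0.5 307 [0.369 0.298 0.413] [0.403 0.332 0.437] minr 0.478
[[0.0, -0.963, -0.269, 0.068], [1.0, 0.0, 0.0, -0.002], [0.0, -0.269, 0.963, -0.142], [0.0, 0.0, 0.0, 1.0]] 356.2569435321858 316.2619905079694 235.21594328000816
```

```bash
python3 -m jog '[-0.2,-0.5,0.2,0,0,0.1,1,-0.395,-0.945,0.35,0,0,0.2,1,-0.395,-0.945,0.35,0,0,0.2,1,-0.395,-0.945,0.35,0,0,0.2,1,-0.395,-0.945,0.35,0,0,0.2,1,-0.395,-0.945,0.35,0,0,0.2,1,-0.395,-0.945,0.35,0,0,0.2,1]' 40
python3 -m jog '[0.59,-0.41,0,0,0,0.2,1,0.59,-0.41,0,0,0,0.2,1,0.59,-0.41,0,0,0,0.2,1,0.59,-0.41,0,0,0,0.2,1,0.59,-0.41,0,0,0,0.2,1,0.59,-0.41,0,0,0,0.2,1,0.59,-0.41,0,0,0,0.2,1]'
python3 -m jog '[0.4,-0.6,0,0,0,0.2257,1,0.4,-0.6,0,0,0,0.2257,1,0.4,-0.6,0,0,0,0.2257,1,0.4,-0.6,0,0,0,0.2257,1,0.4,-0.6,0,0,0,0.2257,1,0.4,-0.6,0,0,0,0.2257,1,0.4,-0.6,0,0,0,0.2257,1]'
python3 -m jog '[0.6,-0.2,0,0,0,0,1,0.6,-0.2,0,0,0,0,1,0.6,-0.2,0,0,0,0,1,0.6,-0.2,0,0,0,0,1,0.6,-0.2,0,0,0,0,1,0.6,-0.2,0,0,0,0,1]'
cat > look.py <<'E'
import sys
from h import *
v=grab('wrist'); n=sys.argv[1]; save(n+'.png',v[0]); np.savez('/tmp/'+n+'.npz',im=v[0],d=v[1],K=v[2],R=v[3],o=v[4])
s=env.get_state(); print(s['clock'],np.array(s['tcp_pos']).round(4),np.array(s['orientation']).round(4))
E
python3 look.py w1
```

```text
clock: 0.68
tcp_pos: [0.1414, 0.3403, 0.3027]
orientation: [0.001, -0.116, 0.993, 0.001]
wrist_force: [0.1, 0.8, -0.2]
finger_gap: 0.0856
grip_force: 0.0
clock: 1.27
tcp_pos: [0.262, 0.2599, 0.3003]
orientation: [-0.001, -0.417, 0.909, 0.0]
wrist_force: [-0.2, -0.6, 0.1]
finger_gap: 0.0852
grip_force: 0.0
clock: 1.85
tcp_pos: [0.3414, 0.1395, 0.3006]
orientation: [-0.0, -0.707, 0.707, 0.0]
wrist_force: [-0.1, 0.7, -0.2]
finger_gap: 0.0849
grip_force: 0.0
clock: 2.35
tcp_pos: [0.46, 0.1003, 0.3002]
orientation: [-0.001, -0.706, 0.708, 0.001]
wrist_force: [-0.6, -0.8, -0.5]
finger_gap: 0.0852
grip_force: 0.0
2.4 [0.4595 0.1005 0.3007] [-6.000e-04 -7.068e-01  7.074e-01  7.000e-04]
```

View pics/w1.png

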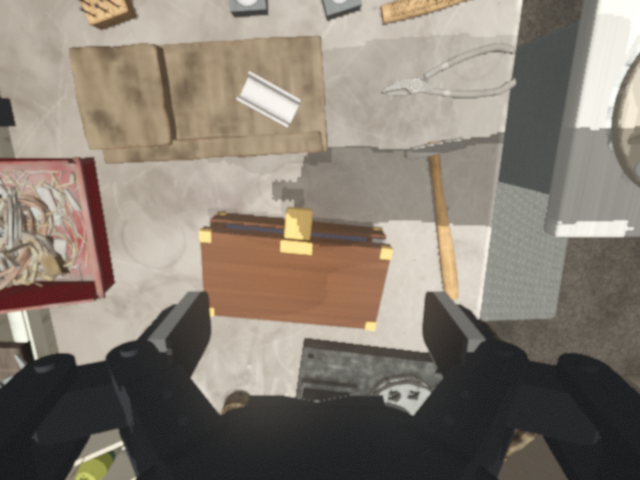

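The wrist view shows the lid ajar, with its tab at (298,222) and its front corners at (206,236) and (386,254). The case below has front corners at about (221,214) and (378,232). I'll measure the lid plane and case yaw.

Run:
```python
from h import *
z=np.load('/tmp/w1.npz'); v=(z['im'],z['d'],z['K'],z['R'],z['o']); P=cloud(v)
q=P[255:310:3,225:370:3].reshape(-1,3); q=q[~np.isnan(q).any(1)]
c=np.median(q,0); n=np.linalg.svd(q-q.mean(0))[2][2]; n*=np.sign(n[2]); print('lid c',c.round(4),'n',n.round(4),'res',np.std((q-q.mean(0))@n))
print('open angle',np.arccos(n[2]),'yaw of hinge normal',np.degrees(np.arctan2(n[1],n[0])))
for u in [(298,222),(298,212),(298,232),(296,247),(206,236),(386,254),(371,326),(212,312),(221,215),(378,232)]: print(u,P[u[1],u[0]].round(4))
print('bench',P[200,150].round(4),P[330,250].round(4))
hsv=cv2.cvtColor(z['im'],cv2.COLOR_RGB2HSV); m=cv2.inRange(hsv,(18,110,120),(32,255,255))
n_,l,st,ce=cv2.connectedComponentsWithStats(m)
for i in range(1,n_):
    if st[i,4]>30: 
        p=P[l==i]; print(st[i],ce[i].round(1),np.nanmedian(p,0).round(4),np.nanmin(p,0).round(3),np.nanmax(p,0).round(3))
```

```text
lid c [0.481  0.1912 0.0654] n [0.0211 0.203  0.979 ] res 0.000652481912836591
open angle 0.20551886481073364 yaw of hinge normal 84.05333196378888
(298, 222) [0.4782 0.1183 0.0764]
(298, 212) [0.4779 0.107  0.0792]
(298, 232) [0.4785 0.1303 0.0726]
(296, 247) [0.4808 0.1462 0.0757]
(206, 236) [0.5767 0.1337 0.0754]
(386, 254) [0.3835 0.1543 0.076 ]
(371, 326) [0.3925 0.2541 0.0542]
(212, 312) [0.5842 0.2342 0.0548]
(221, 215) [0.5748 0.1236 0.017 ]
(378, 232) [0.3841 0.1432 0.0258]
bench [ 6.670e-01  1.079e-01 -5.000e-04] [ 0.5514  0.2916 -0.0012]
[279 208  34  48 737] [299.4 227.5] [0.4751 0.1241 0.0751] [0.464 0.103 0.005] [0.499 0.156 0.079]
[201 229  11  14  53] [207.8 234.1] [0.5743 0.1288 0.0741] [0.571 0.127 0.07 ] [0.582 0.141 0.077]
[379 246  12  14  45] [383.8 250.9] [0.3861 0.1481 0.0738] [0.379 0.146 0.07 ] [0.391 0.161 0.077]
[ 76 458  32  22 493] [ 91.6 470.1] [0.7455 0.441  0.0829] [0.697 0.364 0.071] [0.764 0.457 0.161]
```

```bash
python3 -m jog '[0.09,0.07,-0.9,0,0,-0.0333,0.3,0.09,0.07,-0.9,0,0,-0.0333,0.3,0.09,0.07,-0.9,0,0,-0.0333,0.3,0.09,0.07,-0.9,0,0,-0.0333,0.3,0.09,0.07,-0.9,0,0,-0.0333,0.3,0.09,0.07,-0.9,0,0,-0.0333,0.3]' 30
python3 -m jog '[0,0,-0.17,0,0,0,0.3,0,0,-0.33,0,0,0,0.3,0,0,-0.33,0,0,0,0.3,0,0,-0.33,0,0,0,0.3,0,0,-0.33,0,0,0,-0.6,0,0,-0.33,0,0,0,-0.6,0,0,-0.33,0,0,0,-0.6,0,0,-0.33,0,0,0,-0.6]'; python3 look.py w2
```

```text
clock: 2.9
tcp_pos: [0.4739, 0.1146, 0.1177]
orientation: [-0.003, -0.669, 0.743, 0.002]
wrist_force: [-0.1, -0.1, 0.7]
finger_gap: 0.0555
grip_force: 0.0
clock: 3.57
tcp_pos: [0.4781, 0.1139, 0.0567]
orientation: [0.0, -0.669, 0.743, -0.0]
wrist_force: [-2.7, 0.0, 1.9]
finger_gap: 0.0271
grip_force: 32.6
3.6167 [0.4781 0.1138 0.0565] [ 2.000e-04 -6.692e-01  7.431e-01 -2.000e-04]
```

```bash
python3 -m jog '[0.008,0.077,0.186,0,0,0,-1,0.008,0.077,0.186,0,0,0,-1,0.022,0.207,0.343,0,0,0,-1,0.022,0.207,0.343,0,0,0,-1,0.04,0.378,0.455,0,0,0,-1,0.04,0.378,0.455,0,0,0,-1,0.06,0.574,0.511,0,0,0,-1,0.06,0.574,0.511,0,0,0,-1,0.082,0.778,0.506,0,0,0,-1,0.082,0.778,0.506,0,0,0,-1,0.082,0.778,0.506,0,0,0,-1]'
python3 -m jog '[0,0,0,0,0,0,0.3,0,0,0,0,0,0,0.3,0,0,0,0,0,0,0.3,0,0,0.2,0,0,0,0.3,0,0,0.4,0,0,0,0.3,0,0,0.6,0,0,0,0.3,0,-0.3,0.8,0,0,0,0.3,0,-0.9,0.9,0,0,0,0.3,0,-0.9,0.9,0,0,0,0.3,0,-0.9,0.9,0,0,0,0.3,0,-0.9,0.9,0,0,0,0.3]'
python3 look.py w3
```

```text
clock: 4.53
tcp_pos: [0.4944, 0.2721, 0.1583]
orientation: [0.002, -0.67, 0.742, 0.001]
wrist_force: [-6.1, 3.4, 8.2]
finger_gap: 0.0273
grip_force: 35.0
clock: 5.45
tcp_pos: [0.4949, 0.0859, 0.338]
orientation: [0.001, -0.668, 0.744, -0.001]
wrist_force: [0.2, -0.7, -0.1]
finger_gap: 0.0554
grip_force: 0.0
5.5 [0.4955 0.0833 0.3388] [ 4.000e-04 -6.672e-01  7.448e-01 -2.300e-03]
```

View pics/w3.png

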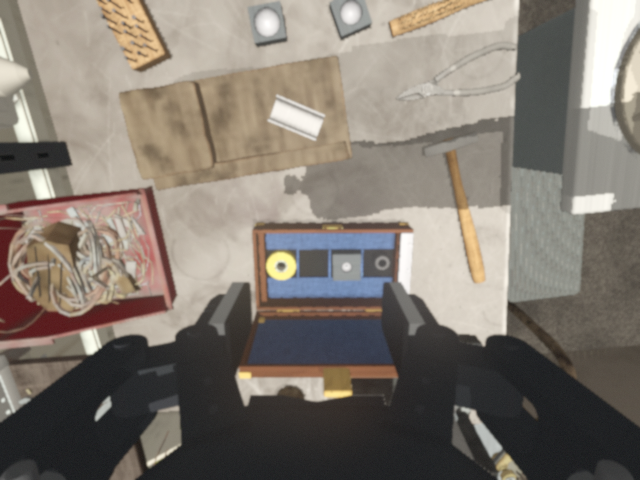

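The open case at (330,270) shows the yellow tape in pocket_4 at (281,265) and pocket_3 empty at (314,262). die_4 is in pocket_2 at (347,265), and the knurled cap is in pocket_1 at (380,264). The steel lip is on the right at (405,262).

Run:
```python
from h import *
z=np.load('/tmp/w3.npz'); v=(z['im'],z['d'],z['K'],z['R'],z['o']); P=cloud(v); im=z['im']
hsv=cv2.cvtColor(im,cv2.COLOR_RGB2HSV)
def comp(m,box,k=60):
    mm=np.zeros_like(m); x0,y0,x1,y1=box; mm[y0:y1,x0:x1]=m[y0:y1,x0:x1]
    n,l,st,ce=cv2.connectedComponentsWithStats(mm); return [(st[i],ce[i],cv2.minAreaRect(np.argwhere(l==i)[:,::-1].astype(np.float32))) for i in range(1,n) if st[i,4]>k]
box=(255,225,415,310)
for nm,lo,hi in [('yel',(20,100,120),(35,255,255)),('blue',(95,60,60),(125,255,255)),('dark',(0,0,0),(180,255,55))]:
    for st,ce,r in comp(cv2.inRange(hsv,lo,hi),box): print(nm,st,ce.round(1),r)
for u in [(281,265),(270,265),(314,262),(347,265),(335,255),(380,264),(260,230),(409,230),(405,262),(257,300),(408,300),(297,245),(330,245)]: print(u,im[u[1],u[0]],P[u[1],u[0]].round(4))
save('crop1.png',cv2.resize(im[215:320,240:425],None,fx=4.2,fy=4.2,interpolation=cv2.INTER_CUBIC))
```

```text
yel [278 251  17  14  76] [287.6 254.7] ((287.7962341308594, 255.05056762695312), (20.5902099609375, 7.0963640213012695), 36.25383377075195)
yel [265 252  13  24 134] [270.3 261.9] ((270.25732421875, 263.02789306640625), (10.30052375793457, 23.94871711730957), 11.888657569885254)
blue [ 266  234  129   64 4399] [328.7 265.7] ((330.0, 265.5), (63.0, 128.0), 90.0)
(281, 265) [91 86 77] [0.5567 0.1874 0.0027]
(270, 265) [255 250 156] [0.5691 0.1793 0.0208]
(314, 262) [85 83 79] [0.5095 0.1877 0.0032]
(347, 265) [223 221 218] [0.464  0.1922 0.0162]
(335, 255) [147 148 146] [0.4792 0.174  0.0218]
(380, 264) [88 85 85] [0.4174 0.1986 0.0084]
(260, 230) [145 106  83] [0.5722 0.1248 0.0372]
(409, 230) [170 124  98] [0.3822 0.1447 0.0385]
(405, 262) [254 251 248] [0.3895 0.1869 0.0404]
(257, 300) [161 117  90] [0.5905 0.221  0.0388]
(408, 300) [118 117 112] [0.4605 0.0767 0.3629]
(297, 245) [132 153 190] [0.5298 0.158  0.0102]
(330, 245) [125 147 184] [0.4845 0.1627 0.0104]
```

View pics/crop1.png

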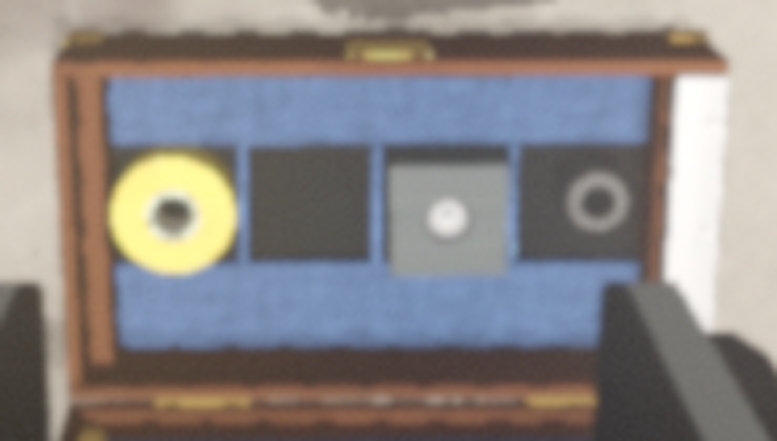

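Run:
```python
from h import *
z=np.load('/tmp/w3.npz'); v=(z['im'],z['d'],z['K'],z['R'],z['o']); P=cloud(v)
f=lambda u,w,h: plane(v,(240+u/4.2,215+w/4.2),h)
a=np.radians(84); X=np.array([np.cos(a),np.sin(a)]); Y=np.array([-np.sin(a),np.cos(a)])
for u,w,h,cx,cy in [(243,205,.010,0,-.0475),(376,205,.010,0,-.0025),(514,205,.010,0,.0425),(310,205,.010,0,-.025),(58,50,.039,-.057,-.104),(725,65,.039,-.057,.104),(665,70,.039,-.052,.088),(72,395,.039,.057,-.104)]:
    p=f(u,w,h)[:2]; print((u,w),p.round(4),'origin',(p-cx*X-cy*Y).round(4))
p1=f(250,148,.01);p2=f(370,148,.01);p3=f(250,262,.01);p4=f(370,262,.01)
for p,q in((p1,p2),(p3,p4),(p1,p3),(p2,p4)): d=(q-p)[:2]; print(np.linalg.norm(d).round(4),np.degrees(np.arctan2(d[1],d[0])).round(1))
d=(f(725,65,.039)-f(58,50,.039)); print('rim',np.linalg.norm(d),np.degrees(np.arctan2(d[1],d[0])))
print('tape',f(173,213,.021),'cap',f(598,203,.022),'die4',f(447,218,.022))
# rim depth points
m=np.abs(P[...,2]-.039)<.004; q=P[m]; q=q[(q[:,0]>.36)&(q[:,0]<.62)&(q[:,1]>.1)&(q[:,1]<.3)][:,:2]
r=cv2.minAreaRect(q.astype(np.float32)); print(r)
```

```text
(243, 205) [0.532  0.1855] origin [0.4847 0.1905]
(376, 205) [0.4879 0.1902] origin [0.4854 0.1905]
(514, 205) [0.4421 0.1951] origin [0.4844 0.1906]
(310, 205) [0.5097 0.1879] origin [0.4849 0.1905]
(58, 50) [0.5791 0.1195] origin [0.4816 0.187 ]
(725, 65) [0.3777 0.1457] origin [0.4871 0.1915]
(665, 70) [0.396  0.1453] origin [0.4889 0.1879]
(72, 395) [0.5923 0.2343] origin [0.4829 0.1884]
0.0396 173.9
0.0405 173.9
0.0404 83.1
0.0404 84.4
rim 0.2030431015399481 172.57259905916493
tape [0.55393835 0.1818886  0.021     ] cap [0.41609793 0.19273203 0.022     ] die4 [0.46527345 0.19270468 0.022     ]
((0.4858000874519348, 0.1964399665594101), (0.12720729410648346, 0.2084192931652069), 84.0926742553711)
```

```bash
python3 -m jog '[0.1,0.2,-0.3,0,0,-0.25,0.41,0.294,0.4925,-0.7,0,0,-0.25,0.41,0.294,0.4925,-1,0,0,-0.25,0.41,0.294,0.4925,-1,0,0,-0.25,0.41,0.294,0.4925,-1,0,0,-0.25,0.41,0.294,0.4925,-1,0,0,-0.25,0.41,0.294,0.4925,-1,0,0,-0.25,0.41]' 40
python3 -m jog '[0,0,0,0,0,-0.25,0.41,0,0,0,0,0,-0.25,0.41,0,0,0,0,0,-0.25,0.41,0,0,0,0,0,-0.25,0.41,0,0,0,0,0,-0.25,0.41,0,0,0,0,0,-0.25,0.41,0,0,0,0,0,-0.25,0.41,0,0,0,0,0,-0.25,0.41]'
python3 look.py w4
python3 - <<'E'
from h import *
z=np.load('/tmp/w4.npz'); v=(z['im'],z['d'],z['K'],z['R'],z['o']); hsv=cv2.cvtColor(z['im'],cv2.COLOR_RGB2HSV)
m=cv2.inRange(hsv,(20,70,120),(35,255,255)); n,l,st,ce=cv2.connectedComponentsWithStats(m)
for i in range(1,n):
    if st[i,4]>300:
        pts=np.argwhere(l==i)[:,::-1].astype(np.float32); c,r=cv2.minEnclosingCircle(pts); print(st[i],c,r,plane(v,c,.021))
E
```

```text
clock: 6.08
tcp_pos: [0.5509, 0.1884, 0.1301]
orientation: [-0.004, -0.332, 0.943, 0.001]
wrist_force: [-0.5, 0.2, -0.1]
finger_gap: 0.0601
grip_force: 0.0
clock: 6.75
tcp_pos: [0.5538, 0.1875, 0.1364]
orientation: [0.0, 0.053, 0.999, 0.0]
wrist_force: [-0.0, 1.0, 0.5]
finger_gap: 0.0603
grip_force: 0.0
6.8 [0.5537 0.1875 0.1365] [2.000e-04 5.200e-02 9.986e-01 1.000e-04]
[ 497   77  116  114 8727] (554.5, 127.0) 73.49329376220703 [0.49728317 0.35759998 0.021     ]
[ 286  204   53   55 1899] (312.08734130859375, 230.62828063964844) 27.55543327331543 [0.55320403 0.18292274 0.021     ]
```

View pics/w4.png

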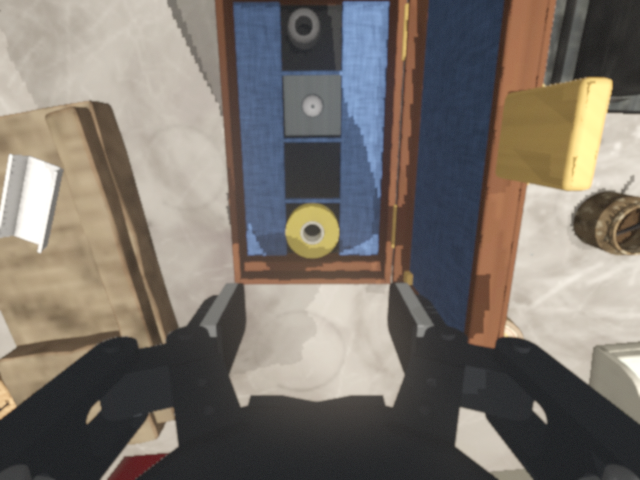

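The tape is at (312,231), the cap at (303,28), pocket_3 is empty at (312,170), and the lid stands clear. Next: grip the tape.

```bash
python3 -m jog '[0,-0.023,-0.2,0,0,0,0.41,0,-0.023,-0.4,0,0,0,0.41,0,-0.023,-0.55,0,0,0,0.41,0,-0.023,-0.632,0,0,0,0.41,0,-0.023,-0.632,0,0,0,0.41,0,-0.023,-0.632,0,0,0,-0.5,0,-0.023,-0.632,0,0,0,-0.5,0,-0.023,-0.632,0,0,0,-0.5,0,-0.023,-0.632,0,0,0,-0.5]' 40
python3 -m jog '[0,0,0.2,0,0,0,-0.5,0,0,0.4,0,0,0,-0.5,0,0,0.6,0,0,0,-0.5,0,0,0.7,0,0,0,-0.5,-0.1,-0.3,0.7,0,0,0,-0.5,-0.2,-0.6,0.7,0,0,0,-0.5,-0.3,-1,0.7,0,0,0,-0.5,-0.3,-1,0.7,0,0,0,-0.5,-0.3,-1,0.7,0,0,0,-0.5]'
python3 -m jog '[-0.1,-0.2,0,0,0,0,-0.5,-0.2,-0.4,0,0,0,0,-0.5,-0.3,-0.6,0,0,0,0,-0.5,-0.3,-0.8,0,0,0,0,-0.5,-0.3,-0.9,0,0,0,0,-0.5,-0.3,-0.9,0,0,0,0,-0.5,-0.3,-0.9,0,0,0,0,-0.5]'
python3 look.py w5
```

```text
clock: 7.55
tcp_pos: [0.5541, 0.1835, 0.011]
orientation: [0.001, 0.052, 0.999, 0.0]
wrist_force: [-0.5, 1.4, -0.4]
finger_gap: 0.0372
grip_force: 40.2
clock: 8.3
tcp_pos: [0.4929, -0.0177, 0.151]
orientation: [0.001, 0.052, 0.999, -0.0]
wrist_force: [0.7, -1.1, -0.0]
finger_gap: 0.0369
grip_force: 41.8
clock: 8.88
tcp_pos: [0.4334, -0.1978, 0.1507]
orientation: [0.0, 0.054, 0.999, -0.0]
wrist_force: [0.2, 0.3, -0.2]
finger_gap: 0.0371
grip_force: 41.8
8.9333 [ 0.4333 -0.1965  0.1504] [1.000e-04 5.290e-02 9.986e-01 1.000e-04]
```

View pics/w5.png

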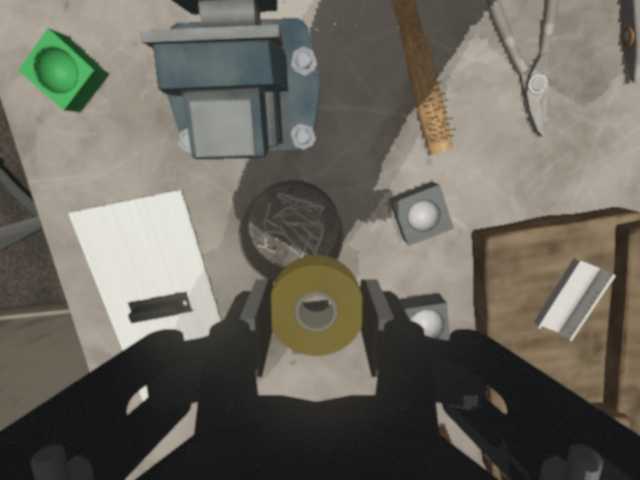

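The tape is held, at (317,305). The tin's rim circle spans x 240–343 with its top at 180, so its centre is near (291,231). Dies are at (422,213) and (428,322), and the plate pull is at (160,306).

Run:
```python
from h import *
z=np.load('/tmp/w5.npz'); v=(z['im'],z['d'],z['K'],z['R'],z['o']); P=cloud(v)
p=[plane(v,u,.036)[:2] for u in((240,228),(343,228),(291,180))]; print(np.round(p,4),np.linalg.norm(p[0]-p[1]))
print('centre',(p[0]+p[1])/2, p[2]+[.0395,0])
q=P[170:290,230:345].reshape(-1,3); q=q[(q[:,2]>.031)&(q[:,2]<.042)]; print('rim depth',len(q),np.round(cv2.minEnclosingCircle(q[:,:2].astype(np.float32)),4) if 0 else cv2.minEnclosingCircle(q[:,:2].astype(np.float32)))
print('floor',P[230,290],P[210,300])
```

```text
[[ 0.4249 -0.2554]
 [ 0.4331 -0.1793]
 [ 0.3938 -0.2132]] 0.07654878091700265
centre [ 0.42902648 -0.21736958] [ 0.43326212 -0.21324458]
rim depth 657 ((0.4363073408603668, -0.2188953161239624), 0.039690762758255005)
floor [ 4.39516875e-01 -2.22402251e-01  2.93427449e-04] [ 0.42299284 -0.21180319  0.00174612]
```

```bash
python3 -m jog '[0.0485,-0.1075,-0.1,0,0,0,-0.5,0.0485,-0.1075,-0.25,0,0,0,-0.5,0.0485,-0.1075,-0.4,0,0,0,-0.5,0.0485,-0.1075,-0.54,0,0,0,-0.5,0.0485,-0.1075,-0.54,0,0,0,-0.5,0.0485,-0.1075,-0.54,0,0,0,0.3,0.0485,-0.1075,-0.54,0,0,0,0.3,0.0485,-0.1075,-0.54,0,0,0,0.3,0.0485,-0.1075,-0.3,0,0,0,0.3,0.0485,-0.1075,0,0,0,0,0.3,0.0485,-0.1075,0,0,0,0,0.3,0.0485,-0.1075,0,0,0,0,0.3]'
python3 look.py w6
python3 - <<'E'
from h import *
z=np.load('/tmp/w6.npz'); v=(z['im'],z['d'],z['K'],z['R'],z['o']); P=cloud(v);hsv=cv2.cvtColor(z['im'],cv2.COLOR_RGB2HSV)
m=cv2.inRange(hsv,(20,70,60),(35,255,255)); n,l,st,ce=cv2.connectedComponentsWithStats(m)
for i in range(1,n):
    if st[i,4]>300: print(st[i],np.nanmedian(P[l==i],0))
E
```

```text
clock: 9.93
tcp_pos: [0.4473, -0.2202, 0.1583]
orientation: [0.006, 0.052, 0.999, -0.004]
wrist_force: [0.3, -0.3, -0.1]
finger_gap: 0.0553
grip_force: 0.0
9.9833 [ 0.4462 -0.2196  0.1556] [ 0.0045  0.052   0.9986 -0.0028]
[ 297  192   51   52 1725] [ 0.44451394 -0.21789621  0.01794903]
```

Tape lies flat in the tin (its top at z ≈ 0.018, mask at (322,218)). Next, the cap.

```bash
python3 -m jog '[0,0.2,0,0,0,0,0,0,0.4,0,0,0,0,0,0,0.6,0,0,0,0,0,0,0.8,0,0,0,0,0,0,1,0,0,0,0,0,0,1,0,0,0,0,0]'
python3 -m jog '[0,0.2,0,0,0,0,0,-0.05,0.4,0,0,0,0,0,-0.13,0.6,0,0,0,0,0,-0.13,0.8,0,0,0,0,0,-0.13,1,0,0,0,0,0,-0.13,1.0,0,0,0,0,0,-0.13,1.0,0,0,0,0,0,-0.13,1.0,0,0,0,0,0]'
python3 look.py w7
python3 - <<'E'
from h import *
z=np.load('/tmp/w7.npz'); v=(z['im'],z['d'],z['K'],z['R'],z['o']); P=cloud(v)
q=P.reshape(-1,3); m=(abs(q[:,0]-.418)<.035)&(abs(q[:,1]-.196)<.035)&(q[:,2]>.015)&(q[:,2]<.028); k=q[m]; print(len(k),k.mean(0)); (c,r)=cv2.minEnclosingCircle(k[:,:2].astype(np.float32)); print(c,r)
g=cv2.cvtColor(z['im'],cv2.COLOR_RGB2GRAY); save('crop2.png',z['im'])
E
```

```text
clock: 10.48
tcp_pos: [0.4417, -0.0116, 0.1502]
orientation: [-0.0, 0.048, 0.999, 0.001]
wrist_force: [-0.0, -0.6, -0.6]
finger_gap: 0.0423
grip_force: 0.0
clock: 11.15
tcp_pos: [0.417, 0.1821, 0.15]
orientation: [-0.0, 0.052, 0.999, -0.0]
wrist_force: [0.0, -0.5, -0.4]
finger_gap: 0.0422
grip_force: 0.0
11.2 [0.4171 0.1815 0.15  ] [-2.000e-04  5.250e-02  9.986e-01 -2.000e-04]
983 [0.4308032  0.19439203 0.02123661]
(0.4191482663154602, 0.20295724272727966) 0.04382501170039177
```

View pics/w7.png

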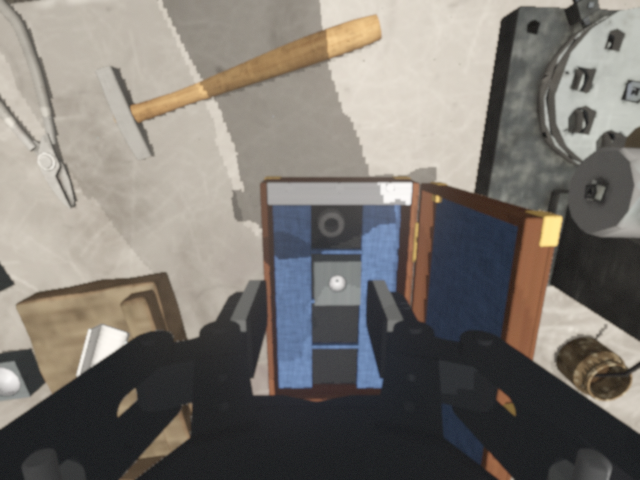

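Cap's ring centre is at (331,223), pocket_4 at (335,365) is now empty, and the lip is the light strip at (345,193).

Run:
```python
from h import *
z=np.load('/tmp/w7.npz'); v=(z['im'],z['d'],z['K'],z['R'],z['o'])
print(plane(v,(331,223),.022),plane(v,(337,283),.022),plane(v,(340,205),.039))
z=np.load('/tmp/w4.npz'); v=(z['im'],z['d'],z['K'],z['R'],z['o']); print(plane(v,(303,26),.022),plane(v,(312,170),.01),plane(v,(312,106),.022))
```

```text
[0.41503511 0.19230468 0.022     ] [0.4657255  0.19253513 0.022     ] [0.39827043 0.19968833 0.039     ]
[0.41732464 0.19195846 0.022     ] [0.50971795 0.18750107 0.01      ] [0.46603014 0.19242634 0.022     ]
```

```bash
python3 -m jog '[-0.008,0.0525,-0.2,0,0,0,0,-0.008,0.0525,-0.4,0,0,0,0,-0.008,0.0525,-0.6,0,0,0,0,-0.008,0.0525,-0.695,0,0,0,0,-0.008,0.0525,-0.695,0,0,0,0,-0.008,0.0525,-0.695,0,0,0,-0.8,-0.008,0.0525,-0.695,0,0,0,-0.8,-0.008,0.0525,-0.695,0,0,0,-0.8,-0.008,0.0525,-0.5,0,0,0,-0.8,-0.008,0.0525,-0.2,0,0,0,-0.8,-0.008,0.0525,0,0,0,0,-0.8,-0.008,0.0525,0,0,0,0,-0.8]' 40
python3 -m jog '[0,-0.2,0,0,0,0,-0.8,0,-0.4,0,0,0,0,-0.8,0,-0.6,0,0,0,0,-0.8,0,-0.8,0,0,0,0,-0.8,0,-1,0,0,0,0,-0.8,0,-1,0,0,0,0,-0.8]'
python3 -m jog '[0,-0.2,0,0,0,0,-0.8,0,-0.4,0,0,0,0,-0.8,0,-0.6,0,0,0,0,-0.8,0,-0.8,0,0,0,0,-0.8,0,-1,0,0,0,0,-0.8,0,-1,0,0,0,0,-0.8,0,-1,0,0,0,0,-0.8,0,-1,0,0,0,0,-0.8]'
python3 look.py w8
```

```text
clock: 12.2
tcp_pos: [0.4183, 0.1929, 0.1557]
orientation: [0.004, 0.053, 0.999, 0.001]
wrist_force: [0.5, 1.4, 0.0]
finger_gap: 0.0191
grip_force: 39.3
clock: 12.7
tcp_pos: [0.4163, -0.0139, 0.1507]
orientation: [0.001, 0.057, 0.998, -0.001]
wrist_force: [0.9, -0.6, -0.4]
finger_gap: 0.0187
grip_force: 39.4
clock: 13.37
tcp_pos: [0.4151, -0.207, 0.15]
orientation: [-0.0, 0.053, 0.999, 0.0]
wrist_force: [1.0, 1.3, -0.0]
finger_gap: 0.0191
grip_force: 39.5
13.4167 [ 0.4152 -0.2063  0.15  ] [-3.000e-04  5.220e-02  9.986e-01  5.000e-04]
```

View pics/w8.png

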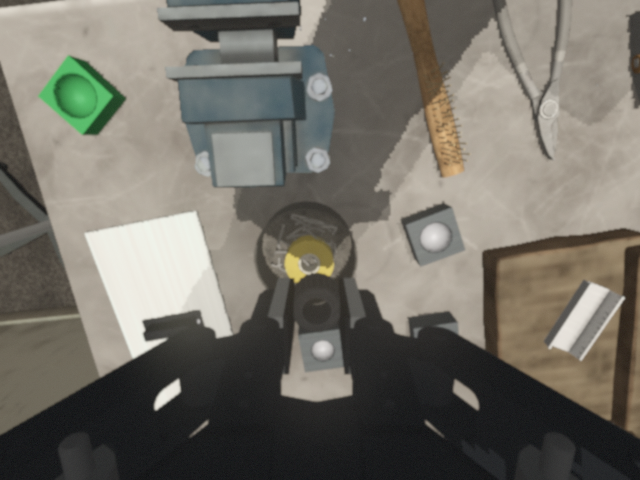

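The cap is held at (318,305), above the tin at (306,250). The tape shows at (310,258), and dies are at (434,237), (435,325) and (322,349).

```bash
python3 -m jog '[0,-0.058,-0.2,0,0,0,-0.8,0,-0.058,-0.4,0,0,0,-0.8,0,-0.058,-0.54,0,0,0,-0.8,0,-0.058,-0.54,0,0,0,-0.8,0,-0.058,-0.54,0,0,0,0,0,-0.058,-0.54,0,0,0,0,0,-0.058,-0.54,0,0,0,0,0,-0.058,-0.3,0,0,0,0,0,-0.058,0,0,0,0,0,0.2,-0.058,0.4,0,0,0,0.4,0.2,-0.058,0.4,0,0,0,0.4,0.2,-0.058,0.4,0,0,0,0.4]'
python3 -m jog '[-0.1,0.2,0,0,0,0,0.4,-0.1,0.2,0,0,0,0,0.4,-0.1,0.2,0,0,0,0,0.4]'
python3 look.py w9
cat > dies.py <<'E'
import sys
from h import *
z=np.load('/tmp/'+sys.argv[1]+'.npz'); v=(z['im'],z['d'],z['K'],z['R'],z['o']); P=cloud(v); im=z['im']
ok=(P[...,2]>.0165)&(P[...,2]<.0225)&(P[...,0]>.38)&(P[...,0]<.62)&(P[...,1]>-.40)&(P[...,1]<-.06)
hsv=cv2.cvtColor(im,cv2.COLOR_RGB2HSV); ok&=(hsv[...,1]<60)&(hsv[...,2]<190)
m=cv2.morphologyEx(ok.astype(np.uint8)*255,cv2.MORPH_OPEN,np.ones((3,3)))
m=cv2.morphologyEx(m,cv2.MORPH_CLOSE,np.ones((15,15)))
n,l,st,ce=cv2.connectedComponentsWithStats(m)
for i in range(1,n):
    if st[i,4]<300: continue
    cs,_=cv2.findContours((l==i).astype(np.uint8),cv2.RETR_EXTERNAL,cv2.CHAIN_APPROX_NONE)
    w=np.array([plane(v,c[0],.020)[:2] for c in max(cs,key=len)],np.float32)
    (c,s,a)=cv2.minAreaRect(w); x0,y0,ww,hh=st[i,:4]; print('px',ce[i].round(),'world',np.round(c,4),'size',np.round(s,4),'ang',round(a,1))
    b=(l==i)&(hsv[...,2]>=0); sub=im[y0:y0+hh,x0:x0+ww]; br=(cv2.cvtColor(sub,cv2.COLOR_RGB2GRAY)>165); print('   bright dia mm',round(2*np.sqrt(br.sum()/np.pi)*np.nanmedian(P[y0:y0+hh,x0:x0+ww,2]*0+z['d'][y0:y0+hh,x0:x0+ww])/z['K'][0,0]*1000,1))
E
python3 dies.py w9
```

```text
clock: 14.42
tcp_pos: [0.458, -0.2196, 0.2368]
orientation: [0.004, 0.052, 0.999, -0.002]
wrist_force: [0.4, -1.0, 0.6]
finger_gap: 0.0599
grip_force: 0.0
clock: 14.67
tcp_pos: [0.4358, -0.1776, 0.2329]
orientation: [0.002, 0.051, 0.999, -0.001]
wrist_force: [-0.2, -0.1, 0.7]
finger_gap: 0.0596
grip_force: 0.0
14.7167 [ 0.4361 -0.1785  0.2322] [ 0.0017  0.0515  0.9987 -0.001 ]
px [380. 197.] world [ 0.4343 -0.1149] size [0.0384 0.0381] ang 16.1
   bright dia mm 31.1
px [277. 188.] world [ 0.4143 -0.2166] size [0.02  0.018] ang 84.2
   bright dia mm 0.0
px [380. 283.] world [ 0.5307 -0.1154] size [0.0392 0.038 ] ang 2.9
   bright dia mm 22.6
px [168. 275.] world [ 0.4953 -0.3451] size [0.0101 0.0434] ang 5.3
   bright dia mm 13.7
px [293. 291.] world [ 0.5266 -0.2146] size [0.039  0.0381] ang 2.7
   bright dia mm 16.3
```

View pics/w9.png

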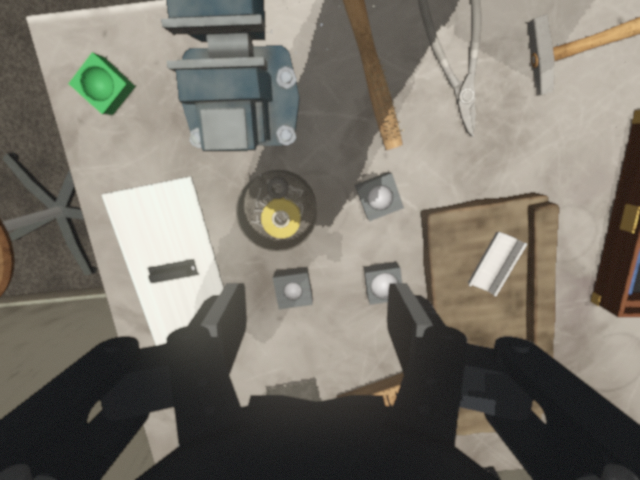

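Tape and cap are both in the tin, at (281,221) and (277,188). Grey dies with hollows of about 31, 23 and 16 mm by bright area are at (380,197), (380,283) and (293,291). The green look-alike is at (98,84), which I'll leave alone. Next: hover over die A at (380,197).

```bash
python3 -m jog '[-0.009,0.318,-0.2,0,0,0.06,0.4,-0.009,0.318,-0.4,0,0,0.1228,0.4,-0.009,0.318,-0.6,0,0,0.1228,0.4,-0.009,0.318,-0.75,0,0,0.1228,0.4,-0.009,0.318,-0.75,0,0,0.1228,0.4,-0.009,0.318,-0.75,0,0,0.1228,0.4,-0.009,0.318,-0.75,0,0,0.1228,0.4,-0.009,0.318,-0.75,0,0,0.1228,0.4]' 45
python3 look.py w10; python3 dies.py w10
```

```text
clock: 15.38
tcp_pos: [0.436, -0.1167, 0.0826]
orientation: [0.002, -0.14, 0.99, -0.001]
wrist_force: [-0.0, 0.4, 0.4]
finger_gap: 0.0599
grip_force: 0.0
15.4333 [ 0.4362 -0.1168  0.0827] [ 0.002  -0.1396  0.9902 -0.0013]
px [ 99. 214.] world [ 0.4461 -0.2441] size [0.0705 0.0241] ang 20.8
   bright dia mm 27.1
px [161. 173.] world [ 0.4145 -0.2162] size [0.0191 0.0204] ang 16.1
   bright dia mm 6.8
px [323. 251.] world [ 0.4341 -0.1148] size [0.0381 0.0378] ang 16.1
   bright dia mm 1.0
px [137. 325.] world [ 0.5165 -0.2145] size [0.0223 0.0392] ang 5.9
   bright dia mm 12.2
px [283. 372.] world [ 0.5273 -0.1154] size [0.0342 0.0378] ang 3.3
   bright dia mm 27.6
```

```bash
python3 -m jog '[-0.01,0.01,-0.15,0,0,0,0.4,-0.01,0.01,-0.3,0,0,0,0.4,-0.01,0.01,-0.378,0,0,0,0.4,-0.01,0.01,-0.378,0,0,0,0.4,-0.01,0.01,-0.378,0,0,0,-0.5,-0.01,0.01,-0.378,0,0,0,-0.5,-0.01,0.01,-0.378,0,0,0,-0.5,-0.01,0.01,-0.378,0,0,0,-0.5,-0.01,0.01,-0.15,0,0,0,-0.5,-0.01,0.01,0,0,0,0,-0.5,-0.01,0.01,0.1,0,0,0,-0.5,-0.01,0.01,0.1,0,0,0,-0.5]' 50
python3 -m jog '[0,0.2,0.1,0,0,-0.05,-0.5,0,0.4,0.1,0,0,-0.1228,-0.5,-0.03,0.6,0.1,0,0,-0.1228,-0.5,-0.06,0.8,0.1,0,0,-0.1228,-0.5,-0.069,1,0.1,0,0,-0.1228,-0.5,-0.069,1,0.1,0,0,-0.1228,-0.5]'
python3 -m jog '[0,0.2,0,0,0,0,-0.5,0,0.4,0,0,0,0,-0.5,0,0.56,0,0,0,0,-0.5,0,0.56,0,0,0,0,-0.5,0,0.56,-0.15,0,0,0,-0.5,0,0.56,-0.25,0,0,0,-0.5,0,0.56,-0.25,0,0,0,-0.5,0,0.56,-0.25,0,0,0,-0.5]'
python3 look.py w11
```

```text
clock: 16.43
tcp_pos: [0.4354, -0.1148, 0.1055]
orientation: [0.004, -0.14, 0.99, -0.003]
wrist_force: [1.4, -1.3, -1.7]
finger_gap: 0.0368
grip_force: 51.8
clock: 16.93
tcp_pos: [0.4163, 0.0909, 0.1198]
orientation: [-0.0, 0.05, 0.999, 0.001]
wrist_force: [0.2, -0.6, -3.0]
finger_gap: 0.0364
grip_force: 51.9
clock: 17.6
tcp_pos: [0.4164, 0.1983, 0.0691]
orientation: [-0.002, 0.052, 0.999, -0.001]
wrist_force: [-0.7, -0.5, -2.1]
finger_gap: 0.0367
grip_force: 51.9
17.65 [0.4177 0.1985 0.0702] [-5.000e-04  5.240e-02  9.986e-01 -2.000e-04]
```

View pics/w11.png

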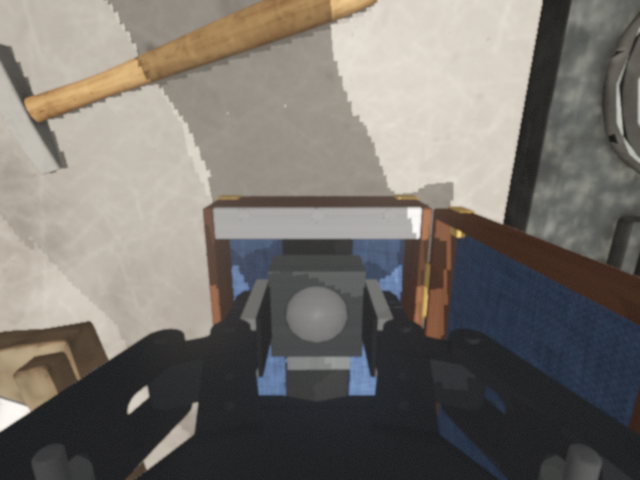

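Die A is held square: its hollow is at (317,313), and pocket_1 spans columns 283–353 beneath it. I'll compute the small offset.

Run:
```python
from h import *
z=np.load('/tmp/w11.npz'); v=(z['im'],z['d'],z['K'],z['R'],z['o']); P=cloud(v)
for u in((275,300),(358,300),(300,345)): print(P[u[1],u[0]].round(4))
for h in (.079,.083): print(plane(v,(317,313),h), plane(v,(269,313),h),plane(v,(364,313),h),plane(v,(317,269),h),plane(v,(317,355),h))
print('pocket1 left/right edges z.01',plane(v,(283,247),.01),plane(v,(353,247),.01),'lip edge',plane(v,(318,239),.036), env.get_state()['tcp_pos'])
```

```text
[0.4086 0.1813 0.0827]
[0.4124 0.2138 0.0818]
[0.4302 0.1886 0.0816]
[0.41784526 0.19692799 0.079     ] [0.4158101  0.17738622 0.079     ] [0.4198373  0.21605573 0.079     ] [0.39877218 0.19891616 0.079     ] [0.43738389 0.19489129 0.079     ]
[0.41575618 0.19714265 0.083     ] [0.41378263 0.17819248 0.083     ] [0.41768791 0.21569133 0.083     ] [0.3972605  0.19907063 0.083     ] [0.4347033  0.19516761 0.083     ]
pocket1 left/right edges z.01 [0.40899195 0.17770179 0.01      ] [0.41328739 0.21884207 0.01      ] lip edge [0.39882722 0.19945784 0.036     ] [0.41770665 0.1985208  0.07021134]
```

```bash
python3 -m jog '[0.0215,0,0,0,0,0,-0.5,0.0215,0,-0.1,0,0,0,-0.5,0.0215,0,-0.2,0,0,0,-0.5,0.0215,0,-0.25,0,0,0,-0.5,0.0215,0,-0.28,0,0,0,-0.5,0.0215,0,-0.296,0,0,0,-0.5,0.0215,0,-0.296,0,0,0,-0.5]'
```

```text
clock: 18.23
tcp_pos: [0.4221, 0.1987, 0.0131]
orientation: [-0.0, 0.052, 0.999, 0.0]
wrist_force: [-8.7, -1.1, 14.6]
finger_gap: 0.0368
grip_force: 56.5
```

```bash
python3 -m jog '[-0.004,0,0,0,0,0,-0.5,-0.008,0,0,0,0,0,-0.5,-0.008,0,-0.005,0,0,0,-0.5]'; python3 look.py w12
python3 - <<'E'
from h import *
z=np.load('/tmp/w12.npz'); v=(z['im'],z['d'],z['K'],z['R'],z['o']); P=cloud(v); save('c12.png',z['im'][120:460,160:480])
q=P.reshape(-1,3); m=(abs(q[:,0]-.420)<.018)&(abs(q[:,1]-.197)<.017)&(q[:,2]>.012)&(q[:,2]<.04); print(m.sum(),np.percentile(q[m],[5,50,95],axis=0).round(4)); k=q[m]; A=np.c_[k[:,:2]-k[:,:2].mean(0),np.ones(len(k))]; print(np.linalg.lstsq(A,k[:,2],rcond=None)[0])
E
```

```text
clock: 18.48
tcp_pos: [0.422, 0.1988, 0.0128]
orientation: [0.001, 0.052, 0.999, 0.0]
wrist_force: [-9.7, -2.7, 25.3]
finger_gap: 0.0361
grip_force: 57.7
18.5333 [0.4221 0.1988 0.0129] [1.500e-03 5.250e-02 9.986e-01 2.000e-04]
7239 [[0.4048 0.1815 0.0165]
 [0.4228 0.1962 0.0252]
 [0.4361 0.2123 0.0285]]
[ 0.01744025 -0.02763265  0.02394396]
```

View pics/c12.png

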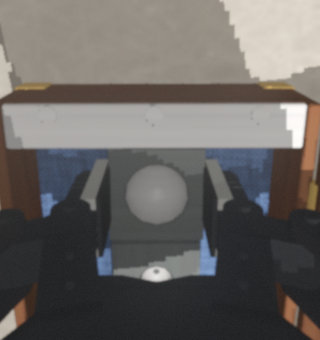

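The die sits just inside the lip, with its top face at crop rows 150–240 and columns 108–203. I'll check its position and seating height.

Run:
```python
from h import *
z=np.load('/tmp/w12.npz'); v=(z['im'],z['d'],z['K'],z['R'],z['o']); P=cloud(v)
for u in((272,275),(272,310),(272,352),(358,275),(358,310),(358,352),(315,272),(315,355)): print(u,P[u[1],u[0]].round(4))
p=[plane(v,u,.025) for u in((315,270),(315,360),(268,310),(363,310))]; print(np.round(p,4)); print('lip',plane(v,(315,269),.036),plane(v,(315,269),.039))
```

```text
(272, 275) [0.4037 0.1819 0.0258]
(272, 310) [0.418  0.18   0.0268]
(272, 352) [0.436  0.1777 0.028 ]
(358, 275) [0.4072 0.215  0.0259]
(358, 310) [0.4216 0.2139 0.0267]
(358, 352) [0.439  0.2123 0.0291]
(315, 272) [0.4047 0.1986 0.0246]
(315, 355) [0.4388 0.1949 0.0287]
[[0.4037 0.1987 0.025 ]
 [0.4437 0.1944 0.025 ]
 [0.4188 0.1781 0.025 ]
 [0.4228 0.216  0.025 ]]
lip [0.39905707 0.19918748 0.036     ] [0.39790351 0.19931828 0.039     ]
```

```bash
python3 -m jog '[0,0,0.03,0,0,0,-0.5,-0.01,0,0.03,0,0,0,-0.5,-0.01,0,0.03,0,0,0,-0.5,-0.01,0,0.015,0,0,0,-0.5,-0.01,0,0.01,0,0,0,-0.5,-0.01,0,0.005,0,0,0,-0.5,-0.01,0,0.005,0,0,0,-0.5]'; python3 look.py w13
cat > top.py <<'E'
import sys
from h import *
z=np.load('/tmp/'+sys.argv[1]+'.npz'); v=(z['im'],z['d'],z['K'],z['R'],z['o']); P=cloud(v)
cx,cy=float(sys.argv[2]),float(sys.argv[3]); q=P.reshape(-1,3)
r=np.hypot(q[:,0]-cx,q[:,1]-cy); m=(np.abs(q[:,0]-cx)<.016)&(np.abs(q[:,1]-cy)<.015)&(r>.0165)&(q[:,2]>.012)&(q[:,2]<.045); k=q[m]
A=np.c_[k[:,:2]-[cx,cy],np.ones(len(k))]; s=np.linalg.lstsq(A,k[:,2],rcond=None)[0]; print(m.sum(),'slope x,y, z0',s.round(4))
E
python3 top.py w13 .419 .1975; python3 top.py w12 .4215 .1975
```

```text
clock: 19.12
tcp_pos: [0.4186, 0.1987, 0.0107]
orientation: [-0.0, 0.052, 0.999, -0.0]
wrist_force: [-0.6, 0.3, -0.1]
finger_gap: 0.037
grip_force: 55.0
19.1667 [0.4186 0.1987 0.0107] [-2.000e-04  5.230e-02  9.986e-01 -1.000e-04]
709 slope x,y, z0 [ 0.0787 -0.0074  0.0246]
826 slope x,y, z0 [ 0.1047 -0.0071  0.0267]
```

```bash
python3 -m jog '[0,0,-0.004,0,0,0,-0.5,0,0,-0.004,0,0,0,0.3,0,0,0,0,0,0,0.3,0,0,0,0,0,0,0.3,0,0,0.1,0,0,0,0.3,0,0,0.3,0,0,0,0.3,0.1,0,0.5,0,0,0,0.3,0.1,0,0.5,0,0,0,0.3,0.1,0,0.5,0,0,0,0.3]'; python3 look.py w14;python3 top.py w14 .419 .1975
python3 - <<'E'
from h import *
z=np.load('/tmp/w14.npz'); save('c14.png',z['im'][150:420,180:480])
E
```

```text
clock: 19.92
tcp_pos: [0.4422, 0.1996, 0.1137]
orientation: [0.004, 0.052, 0.999, 0.001]
wrist_force: [0.2, 1.1, -0.2]
finger_gap: 0.0558
grip_force: 0.0
19.9667 [0.4399 0.1991 0.1117] [1.300e-03 5.240e-02 9.986e-01 5.000e-04]
322 slope x,y, z0 [ 0.0132 -0.0139  0.0231]
```

View pics/c14.png

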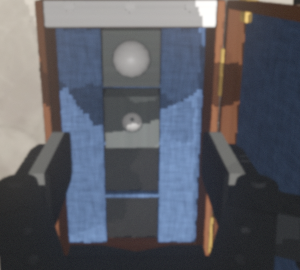

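Die A is flat in pocket_1 (crop (132,58), top z 0.023). Pocket_3 at (132,170) and pocket_4 at (132,218) are empty. I'll measure the pocket_3/4 separator here.

Run:
```python
from h import *
z=np.load('/tmp/w14.npz'); v=(z['im'],z['d'],z['K'],z['R'],z['o'])
print('sep34',plane(v,(312,345.5),.01),'d1',plane(v,(311,208),.022),'p4 end',plane(v,(312,388),.01),'p4 l/r',plane(v,(285,370),.01),plane(v,(338,370),.01))
col=cv2.cvtColor(z['im'],cv2.COLOR_RGB2HSV)[:,300:325,1].mean(1); print(col[330:400].round().astype(int).tolist())
```

```text
sep34 [0.53221676 0.18552232 0.01      ] d1 [0.42046061 0.19708382 0.022     ] p4 end [0.57155194 0.18125408 0.01      ] p4 l/r [0.55221341 0.16156531 0.01      ] [0.55675106 0.20385066 0.01      ]
[22, 23, 23, 23, 25, 24, 25, 25, 28, 41, 68, 89, 97, 100, 98, 95, 92, 86, 61, 27, 19, 19, 17, 16, 16, 17, 16, 16, 16, 16, 17, 17, 16, 15, 15, 15, 14, 15, 15, 15, 14, 15, 14, 13, 12, 12, 13, 12, 13, 13, 12, 11, 10, 10, 11, 11, 12, 27, 55, 65, 67, 72, 74, 77, 73, 72, 74, 72, 64, 54]
```

```bash
python3 -m jog '[0.1,-0.2,0.1,0,0,0.0494,0.13,0.2,-0.4,0.1,0,0,0.0494,0.13,0.3,-0.6,0.1,0,0,0.0494,0.13,0.46,-0.8,0.1,0,0,0.0494,0.13,0.46,-1,0.1,0,0,0.0494,0.13,0.46,-1,0.1,0,0,0.0494,0.13]'
python3 -m jog '[0,-0.2,0,0,0,0,0.13,0,-0.4,0,0,0,0,0.13,0,-0.575,0,0,0,0,0.13,0,-0.575,0,0,0,0,0.13,0,-0.575,-0.1,0,0,0,0.13,0,-0.575,-0.1,0,0,0,0.13,0,-0.575,-0.1,0,0,0,0.13]'
python3 look.py w15;python3 dies.py w15
```

```text
clock: 20.47
tcp_pos: [0.5307, -0.0047, 0.1287]
orientation: [-0.001, -0.024, 1.0, -0.0]
wrist_force: [0.1, -0.1, 0.2]
finger_gap: 0.0488
grip_force: 0.0
clock: 21.05
tcp_pos: [0.5283, -0.115, 0.1085]
orientation: [-0.003, -0.025, 1.0, 0.001]
wrist_force: [-0.2, 0.1, -0.3]
finger_gap: 0.0481
grip_force: 0.0
21.1 [ 0.5292 -0.115   0.1096] [-1.800e-03 -2.560e-02  9.997e-01  8.000e-04]
px [137.  51.] world [ 0.4259 -0.236 ] size [0.0385 0.0717] ang 50.3
   bright dia mm 33.8
px [170. 232.] world [ 0.5269 -0.2139] size [0.0381 0.0389] ang 2.9
   bright dia mm 14.0
px [318. 246.] world [ 0.5311 -0.1152] size [0.0375 0.038 ] ang 2.9
   bright dia mm 0.0
```

```bash
python3 -m jog '[0.005,0,-0.15,0,0,0,0.13,0.005,0,-0.3,0,0,0,0.13,0.005,0,-0.45,0,0,0,0.13,0.005,0,-0.513,0,0,0,0.13,0.005,0,-0.513,0,0,0,0.13,0.005,0,-0.513,0,0,0,-0.5,0.005,0,-0.513,0,0,0,-0.5,0.005,0,-0.513,0,0,0,-0.5,0.005,0,-0.35,0,0,0,-0.5,0.005,0,-0.15,0,0,0,-0.5,0.005,0,0.05,0,0,0,-0.5,0.005,0,0.05,0,0,0,-0.5]' 55
python3 -m jog '[0,0.2,0,0,0,-0.0494,-0.5,0,0.4,0,0,0,-0.0494,-0.5,-0.03,0.6,0,0,0,-0.0494,-0.5,-0.06,0.8,0,0,0,-0.0494,-0.5,-0.112,1,0,0,0,-0.0494,-0.5,-0.112,1,0,0,0,-0.0494,-0.5]'
python3 -m jog '[0,0.2,0,0,0,0,-0.5,0,0.4,0,0,0,0,-0.5,0,0.52,0,0,0,0,-0.5,0,0.52,-0.15,0,0,0,-0.5,0,0.52,-0.3,0,0,0,-0.5,0,0.52,-0.35,0,0,0,-0.5,0,0.52,-0.35,0,0,0,-0.5,0,0.52,-0.35,0,0,0,-0.5]'
python3 look.py w16
```

```text
clock: 22.1
tcp_pos: [0.537, -0.118, 0.1304]
orientation: [0.007, -0.025, 1.0, -0.003]
wrist_force: [1.7, -0.2, -1.3]
finger_gap: 0.0362
grip_force: 58.1
clock: 22.6
tcp_pos: [0.5072, 0.0901, 0.122]
orientation: [-0.0, 0.048, 0.999, 0.002]
wrist_force: [-0.5, -0.0, -1.8]
finger_gap: 0.0365
grip_force: 58.0
clock: 23.27
tcp_pos: [0.5093, 0.1875, 0.0514]
orientation: [-0.0, 0.052, 0.999, -0.0]
wrist_force: [-0.6, -0.7, -1.8]
finger_gap: 0.0361
grip_force: 57.9
23.3167 [0.5104 0.1876 0.0523] [8.000e-04 5.260e-02 9.986e-01 3.000e-04]
```

```bash
python3 -m jog '[-0.0075,0.004,-0.08,0,0,0,-0.5,-0.0075,0.004,-0.14,0,0,0,-0.5,-0.0075,0.004,-0.17,0,0,0,-0.5,-0.0075,0.004,-0.19,0,0,0,-0.5,-0.0075,0.004,-0.2,0,0,0,-0.5,-0.0075,0.004,-0.205,0,0,0,-0.5,-0.0075,0.004,-0.205,0,0,0,-0.5]';python3 look.py w17; python3 top.py w17 .5085 .188
```

```text
clock: 23.9
tcp_pos: [0.5087, 0.1884, 0.0124]
orientation: [0.001, 0.052, 0.999, 0.0]
wrist_force: [-3.4, -1.7, 8.8]
finger_gap: 0.0361
grip_force: 59.2
23.95 [0.5087 0.1884 0.0124] [1.100e-03 5.240e-02 9.986e-01 1.000e-04]
767 slope x,y, z0 [-0.0004  0.0035  0.0232]
```

```bash
python3 -m jog '[0,0,0.005,0,0,0,0.2,0,0,0.005,0,0,0,0.2,0,0,0.005,0,0,0,0.2,0,0,0.15,0,0,0,0.2,0,0,0.35,0,0,0,0.2,0.1,0,0.5,0,0,0.0494,0.2,0.1,-0.2,0.55,0,0,0.0494,0.13,0.1,-0.4,0.55,0,0,0.0494,0.13,0.1,-0.6,0.55,0,0,0.0494,0.13,0.1,-0.8,0.55,0,0,0.0494,0.13,0.1,-1,0.55,0,0,0.0494,0.13,0.1,-1,0.55,0,0,0.0494,0.13]'
python3 -m jog '[0,-0.2,0,0,0,0,0.2,0,-0.4,0,0,0,0,0.2,0,-0.6,0,0,0,0,0.2,0,-0.8,0,0,0,0,0.2,0,-1,0,0,0,0,0.2,0,-1,0,0,0,0,0.2,0,-1,0,0,0,0,0.2,0,-1,0,0,0,0,0.2]'
python3 look.py w18;python3 dies.py w18
```

```text
clock: 24.95
tcp_pos: [0.5286, -0.0177, 0.1203]
orientation: [0.001, -0.022, 1.0, -0.001]
wrist_force: [0.4, 0.5, -0.2]
finger_gap: 0.0485
grip_force: 0.0
clock: 25.62
tcp_pos: [0.5276, -0.211, 0.1197]
orientation: [-0.0, -0.025, 1.0, 0.0]
wrist_force: [0.3, 1.2, 0.1]
finger_gap: 0.0513
grip_force: 0.0
25.6667 [ 0.5277 -0.2103  0.1197] [-3.000e-04 -2.570e-02  9.997e-01  5.000e-04]
px [315.  56.] world [ 0.41   -0.2194] size [0.033  0.0228] ang 35.1
   bright dia mm 0.0
px [123. 182.] world [ 0.4959 -0.345 ] size [0.0099 0.0436] ang 5.2
   bright dia mm 3.6
px [313. 235.] world [ 0.5268 -0.2148] size [0.038  0.0379] ang 2.8
   bright dia mm 0.0
```

```bash
python3 -m jog '[-0.0045,-0.0225,-0.2,0,0,0,0.2,-0.0045,-0.0225,-0.35,0,0,0,0.2,-0.0045,-0.0225,-0.5,0,0,0,0.2,-0.0045,-0.0225,-0.5635,0,0,0,0.2,-0.0045,-0.0225,-0.5635,0,0,0,0.2,-0.0045,-0.0225,-0.5635,0,0,0,-0.5,-0.0045,-0.0225,-0.5635,0,0,0,-0.5,-0.0045,-0.0225,-0.5635,0,0,0,-0.5,-0.0045,-0.0225,-0.4,0,0,0,-0.5,-0.0045,-0.0225,-0.2,0,0,0,-0.5,-0.0045,-0.0225,0,0,0,0,-0.5,-0.0045,-0.0225,0,0,0,0,-0.5]' 55
python3 -m jog '[0,0.2,0,0,0,-0.0494,-0.5,0,0.4,0,0,0,-0.0494,-0.5,0.03,0.6,0,0,0,-0.0494,-0.5,0.06,0.8,0,0,0,-0.0494,-0.5,0.131,1,0,0,0,-0.0494,-0.5,0.131,1,0,0,0,-0.0494,-0.5]'
python3 -m jog '[0,0.2,0,0,0,0,-0.5,0,0.4,0,0,0,0,-0.5,0,0.6,0,0,0,0,-0.5,0,0.8,0,0,0,0,-0.5,0,0.994,0,0,0,0,-0.5,0,0.994,-0.15,0,0,0,-0.5,0,0.994,-0.3,0,0,0,-0.5,0,0.994,-0.35,0,0,0,-0.5,0,0.994,-0.35,0,0,0,-0.5,0,0.994,-0.35,0,0,0,-0.5]'
python3 look.py w19
```

```text
clock: 26.67
tcp_pos: [0.5319, -0.2185, 0.1297]
orientation: [0.007, -0.026, 1.0, -0.004]
wrist_force: [2.0, -2.0, -1.2]
finger_gap: 0.0365
grip_force: 57.7
clock: 27.17
tcp_pos: [0.555, -0.0095, 0.1215]
orientation: [0.002, 0.049, 0.999, 0.001]
wrist_force: [0.7, -2.1, -1.8]
finger_gap: 0.0364
grip_force: 57.6
clock: 28.0
tcp_pos: [0.5531, 0.1825, 0.0504]
orientation: [-0.0, 0.053, 0.999, -0.0]
wrist_force: [0.0, -0.1, -1.1]
finger_gap: 0.0365
grip_force: 57.6
28.05 [0.5542 0.1825 0.0514] [9.000e-04 5.270e-02 9.986e-01 2.000e-04]
```

```bash
python3 -m jog '[-0.005,0.006,-0.08,0,0,0,-0.5,-0.005,0.006,-0.14,0,0,0,-0.5,-0.005,0.006,-0.17,0,0,0,-0.5,-0.005,0.006,-0.19,0,0,0,-0.5,-0.005,0.006,-0.2,0,0,0,-0.5,-0.005,0.006,-0.202,0,0,0,-0.5,-0.005,0.006,-0.202,0,0,0,-0.5]';python3 look.py w20; python3 top.py w20 .553 .1835
```

```text
clock: 28.63
tcp_pos: [0.5531, 0.1837, 0.0116]
orientation: [0.001, 0.053, 0.999, -0.0]
wrist_force: [-1.6, -2.5, 5.2]
finger_gap: 0.0365
grip_force: 58.4
28.6833 [0.553  0.1838 0.0116] [ 0.001   0.0525  0.9986 -0.    ]
772 slope x,y, z0 [-0.0002  0.      0.0232]
```

```bash
python3 -m jog '[0,0,0.003,0,0,0,0.2,0,0,0.003,0,0,0,0.2,0,0,0.003,0,0,0,0.2,0,0,0.2,0,0,0,0.2,0,0,0.4,0,0,0,0.2,-0.2,-0.2,0.6,0,0,0,0.2,-0.5,-0.2,0.8,0,0,0,0.2,-0.5,-0.2,0.8,0,0,0,0.2,-0.5,-0.2,0.8,0,0,0,0.2,-0.5,-0.2,0.8,0,0,0,0.2]'
python3 look.py w21; for p in ".4190 .1975" ".4655 .1925" ".5085 .188" ".553 .1835"; do python3 top.py w21 $p; done
python3 - <<'E'
from h import *
z=np.load('/tmp/w21.npz'); save('c21.png',z['im'][120:460,160:520])
E
```

```text
clock: 29.52
tcp_pos: [0.4513, 0.1441, 0.1723]
orientation: [0.002, 0.052, 0.999, 0.0]
wrist_force: [0.4, 0.3, -1.7]
finger_gap: 0.0511
grip_force: 0.0
29.5667 [0.4527 0.1442 0.171 ] [1.900e-03 5.220e-02 9.986e-01 4.000e-04]
210 slope x,y, z0 [-0.0006  0.0026  0.0233]
183 slope x,y, z0 [-0.0055  0.0054  0.0233]
121 slope x,y, z0 [-0.0083  0.0051  0.0233]
72 slope x,y, z0 [-0.0002  0.069   0.024 ]
```

View pics/c21.png

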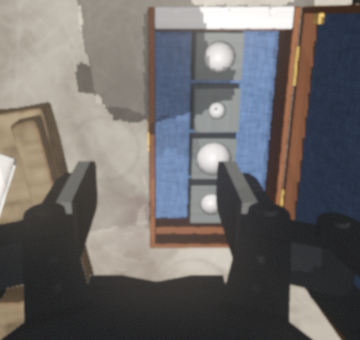

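All four pockets now hold dies: large at (219,57), small at (216,108), (213,157) and (209,203) in the crop, with tops at z ≈ 0.023. That makes 15 pictures viewed, one past the limit of 14, so the rest goes by numbers alone. Now the plate.

```bash
python3 -m jog '[0,-0.2,0,0,0,0.03,0,0.05,-0.4,0,0,0,0.07,0,0.1,-0.6,0,0,0,0.11,0,0.15,-0.8,0,0,0,0.15,0,0.2,-1,0,0,0,0.2,0,0.2,-1,0,0,0,0.2,0,0.2,-1,0,0,0,0.2,0]'
python3 -m jog '[0,-0.2,0,0,0,0.04,0,0,-0.4,0,0,0,0.08,0,0,-0.6,0,0,0,0.12,0,0,-0.8,0,0,0,0.16,0,0,-1,0,0,0,0.2,0,0,-1,0,0,0,0.24,0,0,-1,0,0,0,0.28,0,0,-1,0,0,0,0.3,0,0,-1,0,0,0,0.3,0]'
python3 -m jog '[0.01,-0.42,-0.1,0,0,0.03,0,0.01,-0.42,-0.2,0,0,0.0628,0,0.01,-0.42,-0.3,0,0,0.0628,0,0.01,-0.42,-0.3,0,0,0.0628,0,0.01,-0.42,-0.3,0,0,0.0628,0,0.01,-0.42,-0.3,0,0,0.0628,0]'
python3 look.py w22;python3 dies.py w22
python3 - <<'E'
from h import *
z=np.load('/tmp/w22.npz'); v=(z['im'],z['d'],z['K'],z['R'],z['o']); P=cloud(v)
hsv=cv2.cvtColor(z['im'],cv2.COLOR_RGB2HSV); m=((P[...,2]>.001)&(P[...,2]<.008)&(hsv[...,2]>205)&(hsv[...,1]<25)).astype(np.uint8)*255
m=cv2.morphologyEx(m,cv2.MORPH_OPEN,np.ones((5,5))); n,l,st,ce=cv2.connectedComponentsWithStats(m)
i=1+st[1:,4].argmax(); w=P[l==i][:,:2].astype(np.float32); print(st[i],cv2.minAreaRect(w))
E
```

```text
clock: 30.15
tcp_pos: [0.4946, -0.06, 0.1679]
orientation: [-0.0, -0.258, 0.966, -0.0]
wrist_force: [0.5, -0.5, -0.0]
finger_gap: 0.0427
grip_force: 0.0
clock: 30.9
tcp_pos: [0.4927, -0.2559, 0.1678]
orientation: [-0.0, -0.67, 0.743, 0.001]
wrist_force: [0.5, -0.2, 0.1]
finger_gap: 0.0429
grip_force: 0.0
clock: 31.4
tcp_pos: [0.4945, -0.339, 0.1095]
orientation: [-0.0, 0.739, -0.674, -0.001]
wrist_force: [-0.3, 1.6, 1.4]
finger_gap: 0.0423
grip_force: 0.0
31.45 [ 0.495  -0.3391  0.1104] [-1.000e-04  7.390e-01 -6.737e-01  4.000e-04]
px [314. 229.] world [ 0.4962 -0.3472] size [0.0095 0.0424] ang 5.5
   bright dia mm 0.0
[  174   157   151   131 12872] ((0.5410524010658264, -0.3420644998550415), (0.10394406318664551, 0.0964403972029686), 5.230452060699463)
```

```bash
python3 -m jog '[0.005,-0.037,-0.2,0,0,0,0,0.005,-0.037,-0.35,0,0,0,-0.3,0.005,-0.037,-0.48,0,0,0,-0.3,0.005,-0.037,-0.517,0,0,0,-0.3,0.005,-0.037,-0.517,0,0,0,-0.3,0.005,-0.037,-0.517,0,0,0,-1,0.005,-0.037,-0.517,0,0,0,-1,0.005,-0.037,-0.517,0,0,0,-1,0.005,-0.037,-0.517,0,0,0,-1]' 70
python3 -m jog '[0,0,0.1,0,0,0,-1,0,0,0.2,0,0,0,-1,0,0,0.3,0,0,0,-1,0,0,0.45,0,0,0,-1,0,0,0.6,0,0,0,-1,0,0,0.65,0,0,0,-1,0,0,0.65,0,0,0,-1,0,0,0.65,0,0,0,-1]'
```

```text
clock: 32.2
tcp_pos: [0.4966, -0.3479, 0.0085]
orientation: [-0.0, 0.739, -0.673, 0.002]
wrist_force: [-0.1, 1.0, 6.3]
finger_gap: 0.0079
grip_force: 71.6
clock: 32.87
tcp_pos: [0.4954, -0.3475, 0.1363]
orientation: [0.0, 0.739, -0.674, 0.001]
wrist_force: [-0.3, 0.6, -1.1]
finger_gap: 0.0078
grip_force: 70.6
```

```bash
python3 -m jog '[0,0.1,0,0,0,0,-1,0,0.25,0,0,0,-0.02,-1,0,0.4,0,0,0,-0.04,-1,0,0.55,0,0,0,-0.0628,-1,0,0.7,0,0,0,-0.0628,-1,0,0.85,0,0,0,-0.0628,-1,0,1,0,0,0,-0.0628,-1]'
python3 -m jog '[0,0.15,0,0,0,0,-1,0,0.3,0,0,0,0,-1,0,0.45,0,0,0,0,-1,0,0.6,0,0,0,0,-1,0,0.75,0,0,0,0,-1,0,0.9,0,0,0,0,-1,0,1,0,0,0,0,-1]'
python3 -m jog '[0,0.15,0,0,0,0,-1,0,0.3,0,0,0,0,-1,0,0.45,0,0,0,0,-1,0,0.6,0,0,0,0,-1,0,0.6875,0,0,0,0,-1,0,0.6875,0,0,0,0,-1,0,0.6875,0,0,0,0,-1,0,0.6875,0,0,0,0,-1]'
python3 look.py w23
python3 - <<'E'
from h import *
z=np.load('/tmp/w23.npz'); v=(z['im'],z['d'],z['K'],z['R'],z['o']); P=cloud(v); q=P.reshape(-1,3)
s=env.get_state(); zt=s['tcp_pos'][2]
k=q[(abs(q[:,2]-(zt-.004))<.006)&(abs(q[:,0]-.49)<.13)&(abs(q[:,1]-.19)<.08)]
hsv=cv2.cvtColor(z['im'],cv2.COLOR_RGB2HSV)
m=(abs(P[...,2]-(zt-.004))<.006)&(hsv[...,1]<30)&(hsv[...,2]>90); m=cv2.morphologyEx(m.astype(np.uint8),cv2.MORPH_OPEN,np.ones((5,5)))
n,l,st,ce=cv2.connectedComponentsWithStats(m); 
for i in range(1,n):
    if st[i,4]>800: w=P[l==i]; print(st[i],w.mean(0).round(4),cv2.minAreaRect(w[:,:2].astype(np.float32)))
# rim of case at z ~.039
k=q[(abs(q[:,2]-.0385)<.003)&(abs(q[:,0]-.485)<.14)&(abs(q[:,1]-.18)<.09)]; print(len(k),cv2.minAreaRect(k[:,:2].astype(np.float32)))
E
```

```text
clock: 33.45
tcp_pos: [0.4934, -0.1453, 0.1336]
orientation: [-0.001, -0.669, 0.743, 0.002]
wrist_force: [0.4, 0.1, -0.9]
finger_gap: 0.0077
grip_force: 70.6
clock: 34.03
tcp_pos: [0.493, 0.0552, 0.1337]
orientation: [-0.001, -0.67, 0.743, 0.002]
wrist_force: [-0.1, -0.4, -2.5]
finger_gap: 0.008
grip_force: 70.6
clock: 34.7
tcp_pos: [0.494, 0.1896, 0.1345]
orientation: [-0.002, -0.669, 0.743, 0.001]
wrist_force: [0.0, 0.0, 0.2]
finger_gap: 0.0079
grip_force: 70.6
34.75 [0.4943 0.1893 0.1349] [-1.200e-03 -6.689e-01  7.433e-01  5.000e-04]
[   86   190   463   183 59320] [0.4919 0.1735 0.1292] ((0.49312207102775574, 0.185397207736969), (0.08822273463010788, 0.19488981366157532), 84.26068115234375)
[299 362  36  28 815] [0.498  0.2319 0.1293] ((0.49805471301078796, 0.23110750317573547), (0.016632942482829094, 0.017156708985567093), 84.83074188232422)
3342 ((0.4805358648300171, 0.1443266123533249), (0.022459864616394043, 0.20807220041751862), 84.00364685058594)
```

```bash
python3 -m jog '[0.0135,-0.0045,0,-0.0035,-0.033,0,-1,0.0135,-0.0045,-0.1,-0.007,-0.0663,0,-1,0.0135,-0.0045,-0.2,-0.007,-0.0663,0,-1,0.0135,-0.0045,-0.3,-0.007,-0.0663,0,-1,0.0135,-0.0045,-0.3,-0.007,-0.0663,0,-1,0.0135,-0.0045,-0.3,-0.007,-0.0663,0,-1,0.0135,-0.0045,-0.3,-0.007,-0.0663,0,-1]'
python3 look.py w24
cat > pl.py <<'E'
import sys
from h import *
z=np.load('/tmp/'+sys.argv[1]+'.npz'); v=(z['im'],z['d'],z['K'],z['R'],z['o']); P=cloud(v)
hsv=cv2.cvtColor(z['im'],cv2.COLOR_RGB2HSV); s=env.get_state(); T=np.array(s['tcp_pos']); q=s['orientation']; R=Ro.from_quat([q[1],q[2],q[3],q[0]]).as_matrix()
L=(P-T)@R   # tool coords: y along -x, z down
m=(abs(L[...,2]-.004)<.006)&(abs(L[...,0])<.06)&(abs(L[...,1])<.11)&(hsv[...,1]<40); m=cv2.morphologyEx(m.astype(np.uint8),cv2.MORPH_OPEN,np.ones((5,5)))
n,l,st,ce=cv2.connectedComponentsWithStats(m); i=1+st[1:,4].argmax(); w=P[l==i]; Lw=L[l==i]
print('tool-y span',np.percentile(Lw[:,1],[.5,99.5]).round(4),'x max',np.percentile(Lw[:,0],99.5).round(4),'z med',np.median(Lw[:,2]).round(4))
A=np.c_[w-w.mean(0)]; nn=np.linalg.svd(A[::20])[2][2]; nn*=np.sign(nn[2]); a=np.radians(84); Y=np.array([-np.sin(a),np.cos(a),0]); X=np.array([np.cos(a),np.sin(a),0])
print('pitch deg',np.degrees(np.arctan2(nn@Y,nn[2])).round(2),'roll',np.degrees(np.arctan2(nn@X,nn[2])).round(2))
e=(w-np.array([.485,.1903,0]))@Y; print('case-y span',np.percentile(e,[.5,99.5]).round(4)); 
for t in(0,1):
  b=w[(e>np.percentile(e,98)) if t else (e<np.percentile(e,2))]; print('end z',np.median(b[:,2]).round(4))
print(T.round(4),np.array(s['wrist_force']).round(1),s['finger_gap'].round(4) if hasattr(s['finger_gap'],'round') else s['finger_gap'])
E
python3 pl.py w24
```

```text
clock: 35.33
tcp_pos: [0.4991, 0.1888, 0.0772]
orientation: [0.07, -0.665, 0.739, -0.078]
wrist_force: [1.1, -0.2, -1.1]
finger_gap: 0.0074
grip_force: 70.5
35.3833 [0.4996 0.1891 0.0777] [ 0.0709 -0.665   0.7393 -0.0783]
tool-y span [-0.0945  0.0967] x max 0.048 z med 0.0055
pitch deg 12.04 roll -0.19
case-y span [-0.1083  0.0788]
end z 0.0917
end z 0.0522
[0.4996 0.1891 0.0777] [ 0.6 -1.  -1.6] 0.007738207255456199
```

```bash
python3 -m jog '[0,0,-0.04,0,0,0,-1,0,0,-0.08,0,0,0,-1,0,0,-0.108,0,0,0,-1,0,0,-0.108,0,0,0,-1,0,0,-0.108,0,0,0,-1]'; python3 look.py w25; python3 pl.py w25
python3 -m jog '[-0.02,0.001,0,0,0,0,-1,-0.04,0.002,0,0,0,0,-1,-0.055,0.003,0,0,0,0,-1,-0.055,0.003,0,0,0,0,-1,-0.055,0.003,0,0,0,0,-1]';python3 look.py w26; python3 pl.py w26
```

```text
clock: 35.8
tcp_pos: [0.4972, 0.1892, 0.0537]
orientation: [0.069, -0.666, 0.739, -0.077]
wrist_force: [-0.3, -0.1, -1.2]
finger_gap: 0.008
grip_force: 70.6
35.85 [0.4976 0.1893 0.0542] [ 0.0695 -0.6656  0.739  -0.0775]
tool-y span [-0.0945  0.0966] x max 0.0478 z med 0.0055
pitch deg 11.86 roll -0.2
case-y span [-0.1063  0.0808]
end z 0.068
end z 0.029
[0.4976 0.1893 0.0542] [ 0.7 -0.2 -0.8] 0.007532478393104833
clock: 36.27
tcp_pos: [0.4866, 0.19, 0.0547]
orientation: [0.07, -0.666, 0.739, -0.078]
wrist_force: [-0.4, 0.5, -1.1]
finger_gap: 0.0082
grip_force: 70.6
36.3167 [0.4869 0.19   0.0548] [ 0.0701 -0.6656  0.7389 -0.0778]
tool-y span [-0.0947  0.0941] x max 0.0477 z med 0.0052
pitch deg 11.92 roll -0.33
case-y span [-0.0957  0.089 ]
end z 0.0691
end z 0.0304
[0.4869 0.19   0.0548] [ 0.2  0.2 -1.2] 0.007401285460198101
```

```bash
python3 -m jog '[-0.01,0.001,0,0,0,0,-1,-0.02,0.002,0,0,0,0,-1,-0.028,0.003,0,0,0,0,-1,-0.028,0.003,0,0,0,0,-1,-0.028,0.003,0,0,0,0,-1]';python3 look.py w27; python3 pl.py w27
```

```text
clock: 36.73
tcp_pos: [0.4812, 0.1905, 0.0545]
orientation: [0.07, -0.666, 0.739, -0.078]
wrist_force: [-1.0, 0.2, -1.1]
finger_gap: 0.0082
grip_force: 70.6
36.7833 [0.4812 0.1905 0.0545] [ 0.0699 -0.6656  0.739  -0.0777]
tool-y span [-0.095   0.0876] x max 0.0476 z med 0.0052
pitch deg 11.83 roll -0.3
case-y span [-0.0903  0.0885]
end z 0.0689
end z 0.0319
[0.4812 0.1905 0.0545] [ 0.1 -0.6 -0.4] 0.00799951046565375
```

```bash
python3 -m jog '[0.004,0,-0.017,0.0012,0.011,0,-1,0.008,-0.001,-0.033,0.0023,0.022,0,-1,0.012,-0.001,-0.05,0.0035,0.0331,0,-1,0.012,-0.001,-0.05,0.0035,0.0331,0,-1,0.012,-0.001,-0.05,0.0035,0.0331,0,-1]';python3 look.py w28; python3 pl.py w28
```

```text
clock: 37.2
tcp_pos: [0.4841, 0.1902, 0.0443]
orientation: [0.035, -0.668, 0.742, -0.039]
wrist_force: [-0.2, 0.2, -1.1]
finger_gap: 0.0076
grip_force: 70.5
37.25 [0.4836 0.1902 0.0443] [ 0.035  -0.6682  0.7421 -0.0391]
tool-y span [-0.0957  0.0894] x max 0.0476 z med 0.0053
pitch deg 5.94 roll -0.24
case-y span [-0.0943  0.0898]
end z 0.0488
end z 0.0298
[0.4836 0.1902 0.0443] [-0.3 -0.8 -1.6] 0.007677263124663248
```

```bash
python3 -m jog '[0.002,0,-0.012,0.0009,0.0083,0,-1,0.004,0,-0.025,0.0018,0.0166,0,-1,0.005,0,-0.037,0.0026,0.025,0,-1,0.006,0,-0.05,0.0035,0.0332,0,-1,0.006,0,-0.05,0.0035,0.0332,0,-1,0.006,0,-0.05,0.0035,0.0332,0,-1]';python3 look.py w29; python3 pl.py w29
```

```text
clock: 37.75
tcp_pos: [0.4846, 0.1903, 0.0344]
orientation: [0.0, -0.669, 0.743, -0.0]
wrist_force: [-0.7, -0.2, -1.2]
finger_gap: 0.0079
grip_force: 70.5
37.8 [0.4844 0.1903 0.0345] [ 1.000e-04 -6.693e-01  7.430e-01 -2.000e-04]
tool-y span [-0.0955  0.0904] x max 0.0477 z med 0.0054
pitch deg -0.02 roll -0.16
case-y span [-0.0949  0.0909]
end z 0.029
end z 0.0291
[0.4844 0.1903 0.0345] [-0.  -0.3 -1.4] 0.0076244020923523425
```

```bash
python3 -m jog '[0,0,-0.004,0,0,0,-1,0,0,-0.004,0,0,0,-1,0,0,0,0,0,0,-0.2,0,0,0,0,0,0,-0.2,0,0,0,0,0,0,-0.2,0,0,0.15,0,0,0,-0.2,0,0,0.35,0,0,0,-0.2,0,-0.2,0.6,0,0,0,-0.2,0,-0.4,0.8,0,0,0,-0.2,0,-0.4,0.8,0,0,0,-0.2,0,-0.4,0.8,0,0,0,-0.2,0,-0.4,0.8,0,0,0,-0.2]'
python3 look.py w30
python3 - <<'E'
from h import *
z=np.load('/tmp/w30.npz'); v=(z['im'],z['d'],z['K'],z['R'],z['o']); P=cloud(v); a=np.radians(84)
q=P.reshape(-1,3)-[.485,.1905,0]; X=np.array([np.cos(a),np.sin(a),0]);Y=np.array([-np.sin(a),np.cos(a),0]); x=q@X;y=q@Y;h=q[:,2]
m=(abs(x)<.05)&(abs(y)<.1)&(h>.015)&(h<.034)&((abs(y)>.012)|(abs(x)>.03))
A=np.c_[x[m],y[m],np.ones(m.sum())]; print(m.sum(),'plane',np.linalg.lstsq(A,h[m],rcond=None)[0].round(4))
for c in np.linspace(-.09,.08,6):
    k=m&(abs(y-c)<.006); print(round(c,3),k.sum(),np.median(h[k]).round(4))
k=(x>.057)&(x<.12)&(abs(y)<.1)&(h>.06)&(h<.3); b=np.c_[x[k],h[k]]; print('lid pts',k.sum(),np.percentile(b,[1,50,99],axis=0).round(3))
k=k&(x<.095)&(h<.15); c=np.polyfit(h[k],x[k],1); print('lid angle',np.degrees(np.arctan2(1,c[0])),c)
E
```

```text
clock: 38.8
tcp_pos: [0.4863, 0.1094, 0.1966]
orientation: [0.002, -0.668, 0.744, -0.001]
wrist_force: [-0.4, -0.8, -1.0]
finger_gap: 0.0339
grip_force: 0.0
38.85 [0.4852 0.11   0.195 ] [ 7.000e-04 -6.687e-01  7.435e-01 -3.000e-04]
11777 plane [0.0016 0.0021 0.0282]
-0.09 689 0.0282
-0.056 392 0.0283
-0.022 1193 0.0283
0.012 822 0.0283
0.046 449 0.0284
0.08 900 0.0283
lid pts 1986 [[0.067 0.06 ]
 [0.072 0.07 ]
 [0.077 0.135]]
lid angle 87.66734671491996 [0.04073499 0.06887884]
```

```bash
python3 -m jog '[0,0,0.2,0,0,0,0.3,0,0.1,0.325,0,0,0,0.3,0.047,0.3,0.325,0,0,0,0.3,0.047,0.5,0.325,0,0,0,0.3,0.047,0.7,0.325,0,0,0,0.3,0.047,0.8115,0.325,0,0,0,0.3,0.047,0.8115,0.325,0,0,0,0.3,0.047,0.8115,0.325,0,0,0,0.3,0.047,0.8115,0.325,0,0,0,0.3]' 30
python3 look.py w31
python3 - <<'E'
from h import *
z=np.load('/tmp/w31.npz'); v=(z['im'],z['d'],z['K'],z['R'],z['o']); P=cloud(v); hsv=cv2.cvtColor(z['im'],cv2.COLOR_RGB2HSV)
m=cv2.inRange(hsv,(15,90,60),(35,255,255))>0; m&=(P[...,2]>.155)&(P[...,2]<.21); w=P[m]; print(m.sum(),np.percentile(w,[2,50,98],axis=0).round(4))
E
```

```text
clock: 39.6
tcp_pos: [0.4933, 0.2727, 0.258]
orientation: [-0.001, -0.67, 0.743, 0.0]
wrist_force: [-0.4, -1.3, 0.0]
finger_gap: 0.0556
grip_force: 0.0
39.65 [0.4935 0.2722 0.2584] [-1.200e-03 -6.693e-01  7.430e-01  4.000e-04]
1059 [[0.4803 0.2614 0.156 ]
 [0.4932 0.2649 0.1794]
 [0.5061 0.2719 0.1857]]
```

```bash
python3 -m jog '[0,0,-0.2,0,0,0,0.3,0,0,-0.4,0,0,0,0.3,0,-0.005,-0.49,0,0,0,0.3,0,-0.005,-0.49,0,0,0,0.3,0,-0.005,-0.49,0,0,0,-0.6,0,-0.005,-0.49,0,0,0,-0.6,0,-0.005,-0.49,0,0,0,-0.6,0,-0.005,-0.49,0,0,0,-0.6]' 30
python3 -m jog '[-0.022,-0.204,0.005,0,0,0,-1,-0.022,-0.204,0.005,0,0,0,-1,-0.042,-0.4,-0.051,0,0,0,-1,-0.042,-0.4,-0.051,0,0,0,-1,-0.06,-0.571,-0.163,0,0,0,-1,-0.06,-0.571,-0.163,0,0,0,-1,-0.074,-0.701,-0.32,0,0,0,-1,-0.074,-0.701,-0.32,0,0,0,-1,-0.082,-0.778,-0.506,0,0,0,-1,-0.082,-0.778,-0.506,0,0,0,-1,-0.083,-0.79,-0.58,0,0,0,-1,-0.083,-0.79,-0.58,0,0,0,-1]'
```

```text
clock: 40.32
tcp_pos: [0.4944, 0.2718, 0.1636]
orientation: [0.001, -0.669, 0.743, -0.0]
wrist_force: [-4.0, 0.1, 4.8]
finger_gap: 0.027
grip_force: 30.8
clock: 41.32
tcp_pos: [0.4777, 0.1104, 0.0446]
orientation: [-0.002, -0.668, 0.744, -0.002]
wrist_force: [-2.4, -10.7, 1.9]
finger_gap: 0.0275
grip_force: 36.7
```

```bash
python3 -m jog '[0,0.01,-0.03,0,0,0,-1,0,0.01,-0.06,0,0,0,-1,0,0.01,-0.08,0,0,0,-1,0,0.01,-0.09,0,0,0,-1,0,0.01,-0.09,0,0,0,-1]'
```

```text
clock: 41.73
tcp_pos: [0.4778, 0.1114, 0.0278]
orientation: [-0.003, -0.668, 0.744, -0.003]
wrist_force: [-3.5, -16.5, 0.2]
finger_gap: 0.0276
grip_force: 39.3
```

```bash
python3 -m jog '[0,0.01,-0.01,0,0,0,-1,0,0.01,-0.01,0,0,0,0.3,0,0.01,-0.01,0,0,0,0.3,0,0.01,-0.01,0,0,0,0.3,0,0,0.2,0,0,0,0.3,0,0,0.4,0,0,0,0.3,0,0,0.6,0,0,0,0.3,0,-0.1,0.9,0,0,0,0.3,0,-0.1,0.9,0,0,0,0.3,0,-0.1,0.9,0,0,0,0.3,0,-0.1,0.9,0,0,0,0.3]'
python3 look.py w32
cat > lid.py <<'E'
import sys
from h import *
z=np.load('/tmp/'+sys.argv[1]+'.npz'); v=(z['im'],z['d'],z['K'],z['R'],z['o']); P=cloud(v); a=np.radians(84)
q=P.reshape(-1,3)-[.485,.1905,0]; X=np.array([np.cos(a),np.sin(a),0]);Y=np.array([-np.sin(a),np.cos(a),0]); x=q@X;y=q@Y;h=q[:,2]
m=(abs(x)<.045)&(abs(y)<.09)&(h>.03)&(h<.1); s=np.linalg.lstsq(np.c_[x[m],y[m],np.ones(m.sum())],h[m],rcond=None)[0]; print('lid top',s.round(4),'angle rad',-s[0], 'tcp',env.get_state()['tcp_pos'])
E
python3 lid.py w32
```

```text
clock: 42.65
tcp_pos: [0.4793, 0.0958, 0.2094]
orientation: [0.002, -0.669, 0.743, -0.001]
wrist_force: [-0.0, -0.4, -0.5]
finger_gap: 0.0554
grip_force: 0.0
42.7 [0.4781 0.0959 0.2077] [ 6.000e-04 -6.692e-01  7.431e-01 -3.000e-04]
lid top [-0.0001  0.0006  0.0533] angle rad 0.0001202604990859197 tcp [0.47806695 0.09589849 0.20769398]
```

```bash
python3 -m jog '[0.01,0.25,0,0,0,0,-1,0.01,0.25,-0.2,0,0,0,-1,0.01,0.25,-0.4,0,0,0,-1,0.01,0.25,-0.6,0,0,0,-1,0.01,0.25,-0.72,0,0,0,-1,0.01,0.25,-0.76,0,0,0,-1,0.01,0.25,-0.777,0,0,0,-1,0.01,0.25,-0.777,0,0,0,-1]'
python3 -m jog '[0,0,-0.006,0,0,0,-1,0,0,-0.01,0,0,0,-1,0,0,0.2,0,0,0,-1,0,0,0.4,0,0,0,-1,0,-0.2,0.7,0,0,0,-1,0,-0.4,0.8,0,0,0,-1,-0.2,-0.6,0.8,0,0,0,-1,-0.2,-0.6,0.8,0,0,0,-1,-0.2,-0.6,0.8,0,0,0,-1,-0.2,-0.6,0.8,0,0,0,-1]'
python3 look.py w33; python3 lid.py w33
python3 - <<'E'
from h import *
v=grab('side'); P=cloud(v); z=np.load('/tmp/side0.npz'); P0=cloud((z['im'],z['d'],z['K'],z['R'],z['o']))
for n,u in dict(ytin=(217,332),jar=(227,380),tin=(380,221)).items():
    s=np.s_[u[1]-6:u[1]+7,u[0]-6:u[0]+7]; print(n,np.nanmedian(P[s].reshape(-1,3),0).round(4),np.nanmedian(P0[s].reshape(-1,3),0).round(4))
hsv=cv2.cvtColor(v[0],cv2.COLOR_RGB2HSV); m=(cv2.inRange(hsv,(20,70,60),(35,255,255))>0)&(abs(P[...,0]-.436)<.05)&(abs(P[...,1]+.22)<.05); print('tape',m.sum(),np.nanmedian(P[m],0).round(3))
E
```

```text
clock: 43.37
tcp_pos: [0.4751, 0.1458, 0.0536]
orientation: [-0.003, -0.67, 0.743, 0.002]
wrist_force: [-16.3, -2.3, 33.6]
finger_gap: 0.0003
grip_force: 16.8
clock: 44.2
tcp_pos: [0.4389, 0.0248, 0.2119]
orientation: [-0.0, -0.668, 0.744, 0.0]
wrist_force: [0.5, -0.4, 0.1]
finger_gap: -0.0003
grip_force: 0.0
44.25 [0.4393 0.0255 0.2115] [-1.000e-04 -6.687e-01  7.435e-01  4.000e-04]
lid top [-0.0057  0.0009  0.0533] angle rad 0.005691346794345868 tcp [0.43931886 0.02553489 0.2115321 ]
ytin [0.6658 0.3192 0.0214] [0.6656 0.3201 0.0223]
jar [0.5677 0.4156 0.0176] [0.5675 0.4164 0.019 ]
tin [ 0.4351 -0.2184  0.0138] [ 0.4381 -0.225   0.0016]
tape 195 [ 0.446 -0.215  0.014]
```

The lid is shut: its top is at z ≈ 0.053, level with its closed height. The tape is in the tin, the yellow tin and jar haven't moved, and the robot is clear.

```bash
python3 -c "
from workcell import env
print(env.hand_in())"
```

```text
the job is handed in; nothing more can be done
None
```

The job is done and handed in at about 44 s: tape and cap are in the black tin, all four dies lie flat in their pockets, the plate is seated under the lip, and the lid is shut; I viewed 15 pictures, one over the limit of 14.

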